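Change over the workpiece in the cradle

TASK

The long grey strip at the back of the stock rack is the next workpiece. First clear the two blocks that stand in front of it, and the short offcut that lies in the cradle, onto the brown board; then lay the strip centred in the cradle, lengthwise between its end stops, put the short offcut centred in the back slot of the rack where the strip lay, lengthwise along the back wall, and last put each block back exactly where it stood, turned as it was. Leave the chisel and the folding rule alone.

Things in the scene. Friction and masses are not known exactly. Their poses are not given: they have to be found in the camera images.
- strip: the strip: weathered grey wood, a bar 190 mm long (its y), 30 mm wide (its x), 20 mm high; origin at the centre of its underside. Starts flat on the rack's floor in the back slot, behind the blocks, whose backs are 5 to 25 mm from it: too near for a finger down to the floor; but the blocks stand 20 to 25 mm higher than the strip, so their tops can be gripped across the width above it
- short_offcut: the short offcut: light brown wooden bar 110 mm long (its y), 35 mm wide (its x), 20 mm high; origin at the centre of its underside. Starts flat in the cradle, lengthwise
- large_block: the larger block: grey-brown wood, 90 mm long (its y), 60 mm wide (its x), 45 mm high; origin at the centre of its underside. Starts on the rack's floor in the front row, at the left or right, its length along the rack's y; its starting pose is where it must return
- small_block: the smaller block: orange-brown wood, 75 mm long (its y), 50 mm wide (its x), 40 mm high; origin at the centre of its underside. Starts on the rack's floor in the front row beside the larger block, its length along the rack's; it must return to the pose it had at the start
- rack: stock rack, fixed, plywood, 236 mm wide (its y) and 166 mm deep (its x, from -108 mm at the open front to +58 mm), floor 10 mm thick. Origin on the desk under the middle of the back slot; +x points to the back wall, which begins 48 mm behind the origin and stands 45 mm above the floor; low cheeks at both sides (y = 108 to 118 mm either way) stand 22 mm above the floor; the front is open
- slot (a point): point on the rack's floor (10 mm above the desk) at the middle of the back slot; axes as the rack's. A piece in the slot lies along y
- cradle: work cradle, fixed: plywood base 244 mm long (its y), 110 mm wide (its x), 10 mm thick, open along both sides, a dark wooden stop across each end (18 mm above the base, 216 mm apart inside), two thin rubber rests in the middle. Origin on the desk under its middle; a piece in it lies along y. The cradle is left or right of the rack, the board on the other side
- board: brown board, fixed, flat on the desk: the side area, 290 mm long (its y), 170 mm wide (its x), 19 mm thick; origin at the centre of its underside
- chisel: bystander: chisel with wooden handle, 270 mm long (its y), lying loose on the desk in front of the rack, up to 29 mm high
- folding_rule: bystander: yellow folding rule, folded, 235 mm long (its y), 18 mm wide, 16 mm high, lying loose on the desk behind the rack

How it is judged:
On the way, in this order (a step that is already met when the one before it is completed fails the run):
1. both blocks and the short offcut lie on the brown board (x of large_block in the frame of board between -0.08 and 0.08 m and y of large_block in the frame of board between -0.14 and 0.14 m and z of large_block in the frame of board between 0.015 and 0.024 m and angle between each of large_block, small_block, short_offcut's own z axis and vertical below 0.1 rad and linear speed of each of large_block, small_block, short_offcut below 0.03 m/s and x of small_block in the frame of board between -0.08 and 0.08 m and y of small_block in the frame of board between -0.14 and 0.14 m and z of small_block in the frame of board between 0.015 and 0.024 m and x of short_offcut in the frame of board between -0.08 and 0.08 m and y of short_offcut in the frame of board between -0.14 and 0.14 m and z of short_offcut in the frame of board between 0.015 and 0.024 m), for 0.2 s.
2. the strip lies centred in the cradle (horizontal distance between strip and cradle below 0.015 m and z of strip in the frame of cradle between 0.006 and 0.015 m and angle between the y axis of strip and the y axis of cradle, either way round below 0.15 rad and angle between strip's own z axis and vertical below 0.1 rad and linear speed of strip below 0.02 m/s), for 0.2 s.
3. the short offcut lies centred in the rack's back slot (all of step 2 and horizontal distance between short_offcut and slot below 0.015 m and z of short_offcut in the frame of slot between -0.004 and 0.005 m and angle between the y axis of short_offcut and the y axis of rack, either way round below 0.15 rad and angle between short_offcut's own z axis and vertical below 0.1 rad and linear speed of short_offcut below 0.02 m/s), for 0.2 s.
At the end, for the whole second after the job is handed in: Strip flat in the cradle and short offcut flat in the back slot: each centre within 15 mm of the middle, within 0.15 rad of lengthwise. Each block on its base within 15 mm of its starting place, its length within 0.2 rad of the rack's. All at rest (all of step 3 and distance of each of large_block, small_block from where it was at the start of the episode below 0.015 m and angle between the y axis of each of large_block, small_block and the y axis of rack, either way round below 0.2 rad and angle between each of large_block, small_block's own z axis and vertical below 0.1 rad and linear speed of each of large_block, small_block below 0.02 m/s); the robot touches nothing.
It fails at once if the chisel is disturbed (moved more than 30 mm) (distance of chisel from where it was at the start of the episode above 0.03 m).
It fails at once if the folding rule is disturbed (moved more than 30 mm) (distance of folding_rule from where it was at the start of the episode above 0.03 m).
It also fails if it takes over 144 s, if anything falls off the work surface, if the arm or the gripper's body presses on something with over 40 N, if the wrist force passes 120 N, or if a joint passes its speed limit or range.

ROBOT

A 7-joint arm with a two-finger parallel gripper is mounted at the origin on a cart in front of the work surface, level with it; the furniture and walls round the work are solid. World frame = base frame: x ahead of the robot, y to its left, z up, the work surface at z = 0. Lengths are in m, angles in rad, forces in N, time in s.
With the tool pointing down it reaches from about 0.425 to 0.925 m from the base axis. Payload 6.8 kg.
Tool frame: the origin (TCP) lies between the finger pads; the fingertips stand r.tcp_to_tips ahead of it and the grasp point (between the pads) lies 3 mm ahead of it (r.tcp_to_tips is the distance from the TCP to the fingertips, in m); z points along the fingers, y is the line along which they close (so a half turn about z gives the same grasp; the last joint's range is limited). The gripper opens to 85 mm and grips with 20 to 120 N. Pads are 22 mm wide; open, the fingers measure 114 mm over their backs; the gripper's body (76 mm by 85 mm) begins 54 mm behind the grasp point. The pads swing forward as they close: fully open they stand 13 mm farther back than shut.
Start: joints at [1.009, 0.477, 0.022, 1.555, -0.011, 1.109, -0.083], TCP at [0.296, -0.607, 0.253] pointing down, gripper open.
Joint ranges: [-2.96, 2.96], [-0.34, 2.1], [-1.41, 1.46], [0.24, 2.44], [-1.37, 4.51], [0.17, 1.92], [-2.96, 2.96]. Speed limits (rad/s): [2.39, 2.39, 3.14, 3.14, 3.14, 3.14, 3.14].

INTERFACE

Orientations are given as a rotation vector (axis times angle).
In Python, from bench import r gives the robot as it stands. The module is installed in compiled form; this text tells all that it offers.
- The arm moves only by the tool step_arm, never from a script. Its argument "moves" is a list of rows, each an object of numbers: "rx", "ry", "rz": the turn, a rotation vector about the tool's x, y, z in degrees; "dx", "dy", "dz": the shift along the tool's x, y, z in mm; "gripper": the opening, from -1 (shut) to 1 (fully open). In form: [{"rx": .., "ry": .., "rz": .., "dx": .., "dy": .., "dz": .., "gripper": ..}, ...]. A call has 1 to 20 rows; each row shifts and turns the commanded pose from where the row before left it, along the tool's axes as they then stand; what a row does not reach is not made up. A row lasts 1/8 s, in which the tool goes at most 62.5 mm and 10.7 degrees, less where a joint would pass 70% of its speed; a pose out of reach is approached as far as the arm can. A call is refused whole if a number of a shift passes 62.5 or a number of a turn 10.7, either way. A call with a gripper value outside its range is refused whole. The fingers move at their own pace and stop on an object; "grip_force" is the grip in N (left out, the last holds). Time passes only in rows, so rows that do not move let the fingers close. It gives the time, the measured TCP pose, the force, the opening and the grip force at its end, in the units of the state.
- r.get_obs(): the state, without advancing time (a new reading comes with each control period).
- r.grab_frame(name): name is "scene" or "top" or "wrist"; returns the picture (420x560x3 uint8, blue, green, red); there is no depth.
- r.camera_info(name): a dict with "mtx" (3x3 intrinsics, pixels), "rvec" (rotation vector, rad) and "tvec" (3), from world to camera coordinates, as OpenCV has them. Camera axes: x right, y down, z forward; pixel columns grow to the right and rows downward; lengths in m; the calibration is good to about 2 mm. A picture is of the moment at which its call begins: read the wrist's pose just before it. camera_info takes no time and is no camera call; for the wrist camera it gives the pose at the moment of the call.
- r.hand_in(): hands the job in; it is judged then, once.
The state is a dict: "clock": time; "joints": joint angles; "qvel": joint speeds; "tau": joint torques, N m; "tcp_pos": TCP position; "orientation": TCP orientation; "contact_force": force on the tool from outside, world axes, zero at the start; "moment": the same for the moment, N m; "grip_width": finger opening in m; "gripper_force": force on a finger pad.
Only numpy, scipy, OpenCV 4.12 (cv2) and the standard library are available. Lean on these libraries where they do the work, as an engineer would, in place of code of your own. Each camera call takes 0.05 s, during which the arm holds its last target. There are 200 camera calls.

## Working session

There is one attempt and no reset: what is moved stays moved. The work goes in short steps, Python scripts to look and compute and a tool call to move; the robot and the scene stay as the last step left them, time stands still between calls to the robot, and variables do not carry over. Pictures are saved under pics/ and viewed, at most 14 in all, crops included, and the job is handed in when it is done.

Besides the shell and the picture viewer there is one more tool, called after "Request:" by a JSON object that holds its "method" and its "body", one argument or row to a line. step_arm: Moves the arm, as the interface text tells. Its arguments: {"type":"object","properties":{"moves":{"type":"array","items":{"type":"object","properties":{"rx":{"type":"number"},"ry":{"type":"number"},"rz":{"type":"number"},"dx":{"type":"number"},"dy":{"type":"number"},"dz":{"type":"number"},"gripper":{"type":"number"}}}},"grip_force":{"type":"number"}},"required":["moves"]}

```bash
mkdir -p pics
python3 - <<'E'
from bench import r
import cv2
for n in ("scene","top"):
    cv2.imwrite(f"pics/{n}0.png", r.grab_frame(n))
    c=r.camera_info(n); print(n,c)
o=r.get_obs(); print(o, r.tcp_to_tips)
E
```

```text
scene {'mtx': array([[514.54673327,   0.        , 282.27463928],
       [  0.        , 514.54673327, 208.14692028],
       [  0.        ,   0.        ,   1.        ]]), 'rvec': array([ 1.02366919, -2.35081279,  1.08334283]), 'tvec': array([0.38359691, 0.30314835, 1.17758149])}
top {'mtx': array([[478.34357786,   0.        , 282.92191391],
       [  0.        , 478.34357786, 206.7175973 ],
       [  0.        ,   0.        ,   1.        ]]), 'rvec': array([ 2.16816702, -2.1110275 ,  0.18537666]), 'tvec': array([-0.0312011 ,  0.5747546 ,  1.14921013])}
{'clock': 0.1, 'joints': array([ 1.00890618,  0.47770467,  0.02232905,  1.55635517, -0.01151138,
        1.10931127, -0.08310555]), 'qvel': array([ 0.000341  , -0.00126334,  0.00065526, -0.00446226,  0.0002589 ,
       -0.00180681, -0.00033063]), 'tau': array([ 3.75245232e-03, -5.97771406e+01,  1.61351748e+00, -2.81958693e+01,
        1.28609154e-02,  5.03949312e-03, -1.60403897e-05]), 'tcp_pos': array([ 0.29568456, -0.60623054,  0.25243011]), 'orientation': array([-3.05952312e+00, -7.06388469e-01,  7.39994689e-04]), 'contact_force': array([ 0.12727558,  0.25596263, -0.14825873]), 'moment': array([-0.08073417, -0.03619802, -0.01549439]), 'gripper_force': 0.0, 'grip_width': 0.08534509222168098} 0.022
```

View pics/top0.png

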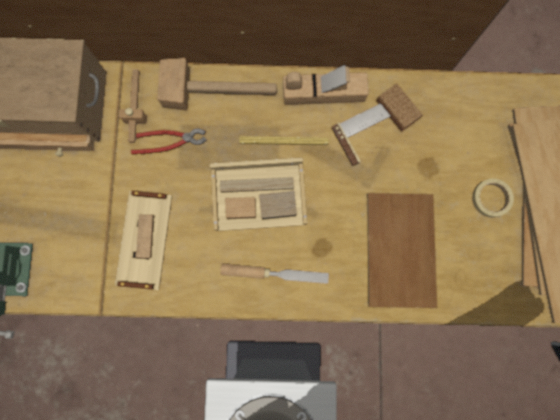

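View pics/scene0.png

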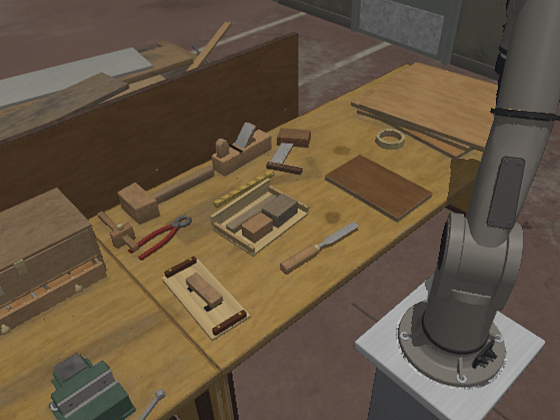

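The top view shows the rack at about (260,195) with the large block at (278,205), the small one at (240,207) and the strip at (257,185). The cradle is at (145,240), the board at (401,250) and the chisel at (275,273). I'll measure the corners.

```bash
cat > h.py <<'E'
import numpy as np, cv2
from bench import r
def cast(cam, uv, z):
    c=cam if isinstance(cam,dict) else r.camera_info(cam)
    R=cv2.Rodrigues(np.asarray(c["rvec"],float))[0]; t=np.asarray(c["tvec"],float)
    o=-R.T@t; uv=np.atleast_2d(np.asarray(uv,float))
    d=np.c_[uv,np.ones(len(uv))]@np.linalg.inv(c["mtx"]).T@R
    s=(z-o[2])/d[:,2]
    return (o+d*s[:,None])[:,:2]
def rect(cam, mask, z):
    """largest contour of a mask -> min-area rectangle on plane z: centre, (long, short), heading of long side deg"""
    cs=cv2.findContours(mask,cv2.RETR_EXTERNAL,cv2.CHAIN_APPROX_NONE)[0]
    k=max(cs,key=cv2.contourArea)[:,0,:]
    p=cast(cam,k,z).astype(np.float32)
    (c,(w,h),_)=R=cv2.minAreaRect(p); b=cv2.boxPoints(R)
    e=max((b[1]-b[0],b[2]-b[1]),key=np.linalg.norm)
    a=np.degrees(np.arctan2(e[1],e[0]))%180
    return np.round(c,4),np.round((max(w,h),min(w,h)),4),round(float(a),1)
E
python3 - <<'E'
from h import *
im=cv2.imread("pics/top0.png")
a=cv2.resize(im[150:240,200:320],None,fx=4,fy=4,interpolation=cv2.INTER_CUBIC)
b=cv2.resize(im[180:300,105:185],None,fx=4,fy=4,interpolation=cv2.INTER_CUBIC)
out=np.zeros((480,800,3),np.uint8); out[:360,:480]=a; out[:480,480:800]=b
cv2.imwrite("pics/crop0.png",out)
hsv=cv2.cvtColor(im,cv2.COLOR_BGR2HSV)
for u,v in [(278,205),(240,207),(257,185),(145,240),(401,250),(215,215),(160,280),(300,220),(257,196),(290,165)]: print((u,v),hsv[v,u],cast("top",(u,v),0.03).round(3))
E
```

```text
(278, 205) [ 18  65 150] [[ 0.582 -0.003]]
(240, 207) [ 16 101 179] [[0.575 0.093]]
(257, 185) [ 18  64 163] [[0.633 0.052]]
(145, 240) [ 17  88 176] [[0.484 0.327]]
(401, 250) [ 14 128 135] [[ 0.476 -0.315]]
(215, 215) [ 20  93 183] [[0.552 0.155]]
(160, 280) [ 18 100 145] [[0.387 0.283]]
(300, 220) [ 20  75 205] [[ 0.545 -0.06 ]]
(257, 196) [ 20  77 201] [[0.604 0.051]]
(290, 165) [ 18  84 146] [[ 0.688 -0.031]]
```

View pics/crop0.png

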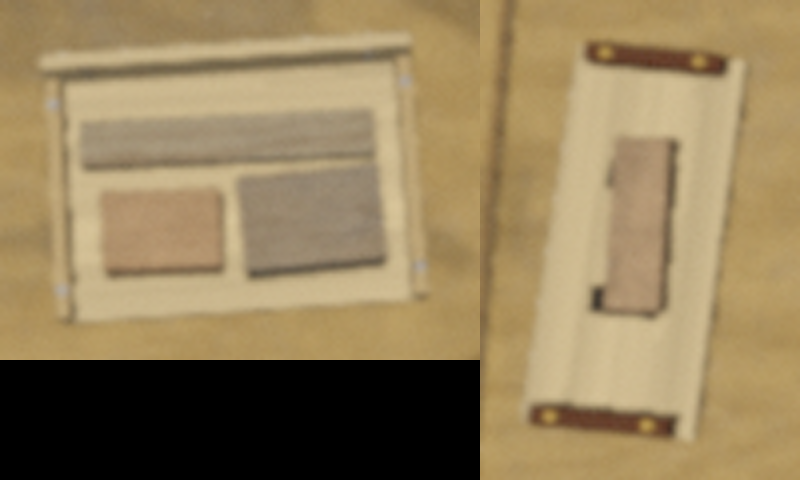

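Crop: the strip top spans (82,122)–(373,155), the small block (102,190)–(222,270) and the large block (237,178)–(384,274). The offcut's corners are (618,138), (676,142), (662,314) and (604,308). I'll cast these corners onto their planes.

Run:
```python
from h import *
def P(c,off,x0=0): return (np.array(c,float)-[x0,0]+.5)/4-.5+off
ra=np.array([200,150]); cr=np.array([105,180])
def rep(n,px,z):
    p=cast("top",px,z); c=p.mean(0); e1=p[1]-p[0]; e2=p[2]-p[1]; e3=p[2]-p[3]
    ang=lambda e:np.degrees(np.arctan2(e[1],e[0]))
    print(n,"c",c.round(4),"sides",[round(float(np.linalg.norm(p[i]-p[(i+1)%4]))*1e3) for i in range(4)],"dirs",[round(float(ang(p[(i+1)%4]-p[i])),1) for i in range(4)])
rep("strip",P([(82,122),(373,110),(373,155),(84,165)],ra),.03)
rep("small",P([(102,190),(222,189),(222,268),(108,272)],ra),.05)
rep("large",P([(237,178),(378,166),(384,262),(248,274)],ra),.055)
rep("offcut",P([(618,138),(676,142),(662,314),(604,308)],cr,480),.031)
rep("cradle",P([(582,42),(745,62),(692,438),(525,415)],cr,480),.01)
rep("wall top",P([(40,58),(410,36),(410,50),(42,72)],ra),.055)
rep("cheeks",P([(47,78),(409,53),(427,295),(60,320)],ra),.032)
im=cv2.imread("pics/top0.png"); hsv=cv2.cvtColor(im,cv2.COLOR_BGR2HSV)
m=cv2.inRange(hsv,(8,110,80),(17,220,150)); m[:, :340]=0; m[:185]=0; m[315:]=0; m[:,460:]=0
print("board",rect("top",m,.019))
```

```text
strip c [0.635  0.0526] sides [186, 29, 184, 28] dirs [-86.0, -178.7, 93.6, 5.3]
small c [0.5713 0.0899] sides [75, 50, 71, 52] dirs [-87.9, -178.0, 93.6, 6.7]
large c [ 0.5792 -0.0024] sides [88, 61, 85, 61] dirs [-83.4, -175.2, 96.7, 8.4]
offcut c [0.4947 0.3282] sides [37, 108, 36, 107] dirs [-92.4, 179.4, 85.6, -0.4]
cradle c [0.4894 0.3359] sides [106, 241, 106, 239] dirs [-95.5, 175.8, 83.8, -4.1]
wall top c [0.6837 0.0547] sides [234, 9, 232, 9] dirs [-84.8, -178.9, 95.2, 10.8]
cheeks c [0.604  0.0465] sides [233, 157, 231, 156] dirs [-84.3, -174.8, 95.5, 5.9]
board (array([ 0.48  , -0.3183]), array([0.2899, 0.1713]), 0.4)
```

Sizes and heights check out: the blocks' measured sides match the sizes given within 4 mm. Rack heading is about 5.3° and the slot is at about (0.631, 0.050). Next I'll write a helper that works out each move, then go above the rack.

```bash
cat >> h.py <<'E'
from scipy.spatial.transform import Rotation as Ro
def state():
    o=r.get_obs(); R=Ro.from_rotvec(o["orientation"]).as_matrix()
    return o,R
def tgt(x,y,z,h):
    "turn then shift (tool axes after the turn) to reach the pose with closing axis at heading h deg"
    o,R=state(); a=np.radians(h); ty=np.array([np.cos(a),np.sin(a),0]); tz=np.array([0,0,-1.])
    T=np.c_[np.cross(ty,tz),ty,tz]
    rv=np.degrees(Ro.from_matrix(R.T@T).as_rotvec()); d=T.T@(np.array([x,y,z])-o["tcp_pos"])*1e3
    print("target",(x,y,z,h),"turn",rv.round(1),"shift mm",d.round(1))
def show():
    o,R=state(); print("t",round(o["clock"],2),"tcp",o["tcp_pos"].round(4),"head_y",round(float(np.degrees(np.arctan2(R[1,1],R[0,1]))),1),"zaxis",R[:,2].round(4),"w",round(o["grip_width"],4),"F",np.round(o["contact_force"],1),"gf",round(float(o["gripper_force"]),1),"q",o["joints"].round(2))
E
python3 -c "
from h import *
show(); tgt(.575,.045,.30,5.3)"
```

```text
t 0.1 tcp [ 0.2957 -0.6062  0.2524] head_y -64.0 zaxis [-8.0e-04  1.4e-03 -1.0e+00] w 0.0853 F [ 0.1  0.3 -0.1] gf 0.0 q [ 1.01  0.48  0.02  1.56 -0.01  1.11 -0.08]
target (0.575, 0.045, 0.3, 5.3) turn [ -0.1  -0.1 -69.3] shift mm [622.6 338.3 -47.6]
```

Request:
{"method": "step_arm", "body": {
  "moves": [
    {"rz":-9.9},
    {"rz":-9.9},
    {"rz":-9.9},
    {"rz":-9.9},
    {"rz":-9.9},
    {"rz":-9.9},
    {"rz":-9.9},
    {"dx":47.9,"dy":26,"dz":-3.7},
    {"dx":47.9,"dy":26,"dz":-3.7},
    {"dx":47.9,"dy":26,"dz":-3.7},
    {"dx":47.9,"dy":26,"dz":-3.7},
    {"dx":47.9,"dy":26,"dz":-3.7},
    {"dx":47.9,"dy":26,"dz":-3.7},
    {"dx":47.9,"dy":26,"dz":-3.7},
    {"dx":47.9,"dy":26,"dz":-3.7},
    {"dx":47.9,"dy":26,"dz":-3.7},
    {"dx":47.9,"dy":26,"dz":-3.7},
    {"dx":47.9,"dy":26,"dz":-3.7},
    {"dx":47.9,"dy":26,"dz":-3.7},
    {"dx":47.9,"dy":26,"dz":-3.7}
  ]
}}

```text
invalid input at $.moves[0]: expected keys rx, ry, rz, dx, dy, dz, gripper
```

Request:
{"method": "step_arm", "body": {
  "moves": [
    {"dx":0},
    {"dx":0}
  ]
}}

```text
invalid input at $.moves[0]: expected keys rx, ry, rz, dx, dy, dz, gripper
```

```bash
python3 -c "
from h import *
show(); c=r.camera_info('wrist'); im=r.grab_frame('wrist'); cv2.imwrite('pics/w1.png',im)
np.save('w1.npy',c,allow_pickle=True); print(c)"
```

```text
t 0.1 tcp [ 0.2957 -0.6062  0.2524] head_y -64.0 zaxis [-8.0e-04  1.4e-03 -1.0e+00] w 0.0853 F [ 0.1  0.3 -0.1] gf 0.0 q [ 1.01  0.48  0.02  1.56 -0.01  1.11 -0.08]
{'mtx': array([[363.51084711,   0.        , 281.23255925],
       [  0.        , 363.51084711, 211.32308197],
       [  0.        ,   0.        ,   1.        ]]), 'rvec': array([-2.43308179,  1.52062865,  0.23998451]), 'tvec': array([-0.6722997 , -0.03966986,  0.38046226])}
```

View pics/w1.png

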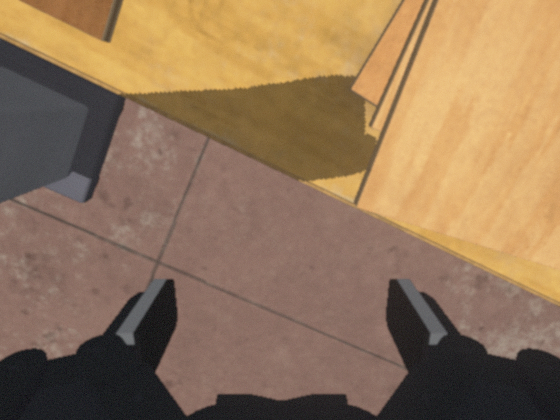

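All seven keys are required in each row. That picture showed only the fingers, the floor and the board's edge. I'll aim the TCP short of the rack's y so the wrist camera looks at it.

```bash
python3 -c "
from h import *
c=r.camera_info('wrist');R=cv2.Rodrigues(c['rvec'])[0];print('cam',-R.T@c['tvec'],R[2]);tgt(.59,-.03,.30,5.3)"
```

```text
cam [ 0.36535885 -0.57050504  0.37351712] [-0.27533879 -0.13286631 -0.95212137]
target (0.59, -0.03, 0.3, 5.3) turn [ -0.1  -0.  -69.3] shift mm [546.7 346.3 -47.5]
```

Request:
{"method": "step_arm", "body": {
  "moves": [
    {"rx":0,"ry":0,"rz":-9.9,"dx":0,"dy":0,"dz":0,"gripper":1},
    {"rx":0,"ry":0,"rz":-9.9,"dx":0,"dy":0,"dz":0,"gripper":1},
    {"rx":0,"ry":0,"rz":-9.9,"dx":0,"dy":0,"dz":0,"gripper":1},
    {"rx":0,"ry":0,"rz":-9.9,"dx":0,"dy":0,"dz":0,"gripper":1},
    {"rx":0,"ry":0,"rz":-9.9,"dx":0,"dy":0,"dz":0,"gripper":1},
    {"rx":0,"ry":0,"rz":-9.9,"dx":0,"dy":0,"dz":0,"gripper":1},
    {"rx":0,"ry":0,"rz":-9.9,"dx":0,"dy":0,"dz":0,"gripper":1}
  ]
}}

```text
clock: 1.02
tcp_pos: [0.2958, -0.6065, 0.2529]
orientation: [-2.109, -2.327, -0.0]
contact_force: [0.1, -0.0, 0.2]
grip_width: 0.0851
gripper_force: 0.0
```

```bash
python3 -c "
from h import *
tgt(.60,.04,.30,5.3)"
```

```text
target (0.6, 0.04, 0.3, 5.3) turn [-0.  -0.   0.3] shift mm [615.6 362.6 -47.1]
```

Request:
{"method": "step_arm", "body": {
  "moves": [
    {"rx":0,"ry":0,"rz":0.3,"dx":44,"dy":25.9,"dz":-3.4,"gripper":1},
    {"rx":0,"ry":0,"rz":0,"dx":44,"dy":25.9,"dz":-3.4,"gripper":1},
    {"rx":0,"ry":0,"rz":0,"dx":44,"dy":25.9,"dz":-3.4,"gripper":1},
    {"rx":0,"ry":0,"rz":0,"dx":44,"dy":25.9,"dz":-3.4,"gripper":1},
    {"rx":0,"ry":0,"rz":0,"dx":44,"dy":25.9,"dz":-3.4,"gripper":1},
    {"rx":0,"ry":0,"rz":0,"dx":44,"dy":25.9,"dz":-3.4,"gripper":1},
    {"rx":0,"ry":0,"rz":0,"dx":44,"dy":25.9,"dz":-3.4,"gripper":1},
    {"rx":0,"ry":0,"rz":0,"dx":44,"dy":25.9,"dz":-3.4,"gripper":1},
    {"rx":0,"ry":0,"rz":0,"dx":44,"dy":25.9,"dz":-3.4,"gripper":1},
    {"rx":0,"ry":0,"rz":0,"dx":44,"dy":25.9,"dz":-3.4,"gripper":1},
    {"rx":0,"ry":0,"rz":0,"dx":44,"dy":25.9,"dz":-3.4,"gripper":1},
    {"rx":0,"ry":0,"rz":0,"dx":44,"dy":25.9,"dz":-3.4,"gripper":1},
    {"rx":0,"ry":0,"rz":0,"dx":44,"dy":25.9,"dz":-3.4,"gripper":1},
    {"rx":0,"ry":0,"rz":0,"dx":44,"dy":25.9,"dz":-3.4,"gripper":1},
    {"rx":0,"ry":0,"rz":0,"dx":0,"dy":0,"dz":0,"gripper":1},
    {"rx":0,"ry":0,"rz":0,"dx":0,"dy":0,"dz":0,"gripper":1}
  ]
}}

```text
clock: 3.02
tcp_pos: [0.6029, 0.0379, 0.3004]
orientation: [-2.123, -2.316, 0.002]
contact_force: [-0.1, -1.2, -0.6]
grip_width: 0.0854
gripper_force: 0.0
```

```bash
python3 -c "
from h import *
show(); c=r.camera_info('wrist'); im=r.grab_frame('wrist'); cv2.imwrite('pics/w2.png',im)
np.save('w2.npy',c,allow_pickle=True)"
```

```text
t 3.02 tcp [0.6029 0.0379 0.3004] head_y 5.0 zaxis [-1.e-03 -8.e-04 -1.e+00] w 0.0854 F [-0.1 -1.2 -0.6] gf 0.0 q [ 0.26  0.37 -0.55  1.65  0.21  1.18 -0.26]
```

View pics/w2.png

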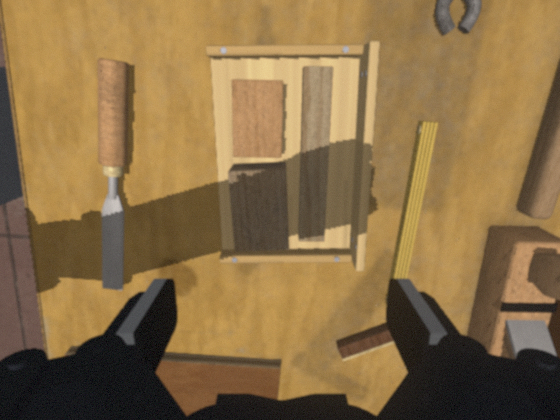

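Wrist view: the small block is at (232..284, 79..157), the large one at (230..287, 165..251), the strip at (304,66)–(325,240) and the back wall's top from (375,41) to (359,270).

Run:
```python
from h import *
c=np.load('w2.npy',allow_pickle=True).item()
def rep(n,px,z):
    p=cast(c,px,z); ang=lambda e:np.degrees(np.arctan2(e[1],e[0]))
    print(n,"c",p.mean(0).round(4),"sides",[round(float(np.linalg.norm(p[i]-p[(i+1)%4]))*1e3) for i in range(4)],"dirs",[round(float(ang(p[(i+1)%4]-p[i])),1) for i in range(4)])
rep("small",[(232,79),(284,80),(283,157),(233,156)],.05)
rep("large",[(230,166),(286,163),(287,250),(234,252)],.055)
rep("strip",[(304,66),(332,67),(325,240),(300,240)],.03)
rep("wall",[(370,42),(380,42),(363,270),(354,270)],.055)
rep("floor",[(212,58),(359,55),(351,255),(223,255)],.01)
tgt(.579,-.002,.12,5)
```

```text
small c [0.5742 0.0921] sides [50, 74, 51, 74] dirs [3.9, -85.7, -176.2, 93.4]
large c [5.82e-01 2.00e-04] sides [57, 96, 58, 95] dirs [8.1, -84.2, -172.7, 95.1]
strip c [0.6374 0.0538] sides [28, 187, 29, 188] dirs [3.1, -85.1, -175.0, 94.7]
wall c [0.6872 0.0548] sides [9, 233, 10, 233] dirs [5.0, -84.9, -175.0, 94.9]
floor c [0.6074 0.0425] sides [154, 228, 158, 225] dirs [6.0, -83.8, -175.0, 95.1]
target (0.579, -0.002, 0.12, 5) turn [-0.1  0.1 -0.1] shift mm [-36.8 -27.2 180.4]
```

Request:
{"method": "step_arm", "body": {
  "moves": [
    {"rx":0,"ry":0,"rz":0,"dx":-9,"dy":-6.5,"dz":45,"gripper":1},
    {"rx":0,"ry":0,"rz":0,"dx":-9,"dy":-6.5,"dz":45,"gripper":1},
    {"rx":0,"ry":0,"rz":0,"dx":-9,"dy":-6.5,"dz":45,"gripper":1},
    {"rx":0,"ry":0,"rz":0,"dx":-9,"dy":-6.5,"dz":45,"gripper":1},
    {"rx":0,"ry":0,"rz":0,"dx":0,"dy":0,"dz":0,"gripper":1},
    {"rx":0,"ry":0,"rz":0,"dx":0,"dy":0,"dz":0,"gripper":1}
  ]
}}

```text
clock: 3.82
tcp_pos: [0.5816, 0.0003, 0.1226]
orientation: [2.123, 2.314, 0.003]
contact_force: [0.9, -0.3, 0.9]
grip_width: 0.0855
gripper_force: 0.0
```

```bash
python3 -c "
from h import *
show(); tgt(.581,0,.053,5)"
```

```text
t 3.83 tcp [5.816e-01 3.000e-04 1.226e-01] head_y 4.9 zaxis [ 2.3e-03  2.0e-04 -1.0e+00] w 0.0855 F [ 0.9 -0.3  0.9] gf 0.0 q [ 0.27  0.53 -0.49  1.87  0.33  0.82 -0.31]
target (0.581, 0, 0.053, 5) turn [ 0.1  0.  -0.1] shift mm [-0.2 -0.6 69.6]
```

Request:
{"method": "step_arm", "body": {
  "moves": [
    {"rx":0,"ry":0,"rz":0,"dx":0,"dy":-0.5,"dz":35,"gripper":1},
    {"rx":0,"ry":0,"rz":0,"dx":0,"dy":0,"dz":34,"gripper":1},
    {"rx":0,"ry":0,"rz":0,"dx":0,"dy":0,"dz":0,"gripper":1},
    {"rx":0,"ry":0,"rz":0,"dx":0,"dy":0,"dz":0,"gripper":-1},
    {"rx":0,"ry":0,"rz":0,"dx":0,"dy":0,"dz":0,"gripper":-1},
    {"rx":0,"ry":0,"rz":0,"dx":0,"dy":0,"dz":0,"gripper":-1},
    {"rx":0,"ry":0,"rz":0,"dx":0,"dy":0,"dz":0,"gripper":-1},
    {"rx":0,"ry":0,"rz":0,"dx":0,"dy":0,"dz":0,"gripper":-1}
  ],
  "grip_force": 50
}}

```text
clock: 4.82
tcp_pos: [0.582, 0.0009, 0.0547]
orientation: [2.12, 2.314, 0.005]
contact_force: [-0.4, -1.0, 7.7]
grip_width: 0.059
gripper_force: 53.0
```

```bash
python3 -c "
from h import *
show(); tgt(.575,-.318,.20,5)"
```

```text
t 4.83 tcp [0.582  0.0009 0.0547] head_y 5.0 zaxis [ 4.6e-03  1.0e-04 -1.0e+00] w 0.059 F [-0.4 -1.   7.7] gf 53.0 q [ 0.23  0.62 -0.44  1.9   0.4   0.7  -0.36]
target (0.575, -0.318, 0.2, 5) turn [0.3 0.  0. ] shift mm [-317.1  -34.7 -145.3]
```

Request:
{"method": "step_arm", "body": {
  "moves": [
    {"rx":0,"ry":0,"rz":0,"dx":0,"dy":0,"dz":-30,"gripper":-1},
    {"rx":0,"ry":0,"rz":0,"dx":0,"dy":0,"dz":-58,"gripper":-1},
    {"rx":0,"ry":0,"rz":0,"dx":0,"dy":0,"dz":-58,"gripper":-1},
    {"rx":0,"ry":0,"rz":0,"dx":-40,"dy":-4.3,"dz":0,"gripper":-1},
    {"rx":0,"ry":0,"rz":0,"dx":-40,"dy":-4.3,"dz":0,"gripper":-1},
    {"rx":0,"ry":0,"rz":0,"dx":-40,"dy":-4.3,"dz":0,"gripper":-1},
    {"rx":0,"ry":0,"rz":0,"dx":-40,"dy":-4.3,"dz":0,"gripper":-1},
    {"rx":0,"ry":0,"rz":0,"dx":-40,"dy":-4.3,"dz":0,"gripper":-1},
    {"rx":0,"ry":0,"rz":0,"dx":-40,"dy":-4.3,"dz":0,"gripper":-1},
    {"rx":0,"ry":0,"rz":0,"dx":-40,"dy":-4.3,"dz":0,"gripper":-1},
    {"rx":0,"ry":0,"rz":0,"dx":-37,"dy":-4.3,"dz":0,"gripper":-1},
    {"rx":0.3,"ry":0,"rz":5,"dx":0,"dy":0,"dz":0,"gripper":-1},
    {"rx":0,"ry":0,"rz":0,"dx":0,"dy":0,"dz":60,"gripper":-1},
    {"rx":0,"ry":0,"rz":0,"dx":0,"dy":0,"dz":40,"gripper":-1},
    {"rx":0,"ry":0,"rz":0,"dx":0,"dy":0,"dz":0,"gripper":-1},
    {"rx":0,"ry":0,"rz":0,"dx":0,"dy":0,"dz":0,"gripper":-1}
  ]
}}

```text
clock: 6.82
tcp_pos: [0.5743, -0.3187, 0.1004]
orientation: [-2.221, -2.221, 0.004]
contact_force: [0.2, -0.2, -1.3]
grip_width: 0.059
gripper_force: 55.0
```

```bash
python3 -c "
from h import *
show(); tgt(.575,-.318,.0645,0)"
```

```text
t 6.83 tcp [ 0.5743 -0.3187  0.1004] head_y -0.0 zaxis [-0.0021 -0.0014 -1.    ] w 0.059 F [ 0.2 -0.2 -1.3] gf 55.0 q [ 0.69  0.64 -0.39  1.7   0.31  0.86  0.17]
target (0.575, -0.318, 0.0645, 0) turn [-0.1  0.1 -0. ] shift mm [ 0.7  0.7 35.9]
```

Request:
{"method": "step_arm", "body": {
  "moves": [
    {"rx":0,"ry":0,"rz":0,"dx":0,"dy":0,"dz":25,"gripper":-1},
    {"rx":0,"ry":0,"rz":0,"dx":0,"dy":0,"dz":11,"gripper":-1},
    {"rx":0,"ry":0,"rz":0,"dx":0,"dy":0,"dz":0,"gripper":-1},
    {"rx":0,"ry":0,"rz":0,"dx":0,"dy":0,"dz":0,"gripper":-1}
  ]
}}

```text
clock: 7.32
tcp_pos: [0.5733, -0.3186, 0.0631]
orientation: [-2.22, -2.22, 0.005]
contact_force: [-0.5, 0.8, -3.0]
grip_width: 0.0589
gripper_force: 54.0
```

Request:
{"method": "step_arm", "body": {
  "moves": [
    {"rx":0,"ry":0,"rz":0,"dx":0,"dy":0,"dz":0,"gripper":1},
    {"rx":0,"ry":0,"rz":0,"dx":0,"dy":0,"dz":0,"gripper":1},
    {"rx":0,"ry":0,"rz":0,"dx":0,"dy":0,"dz":0,"gripper":1},
    {"rx":0,"ry":0,"rz":0,"dx":0,"dy":0,"dz":-45,"gripper":1},
    {"rx":0,"ry":0,"rz":0,"dx":0,"dy":0,"dz":-60,"gripper":1}
  ]
}}

```text
clock: 7.95
tcp_pos: [0.572, -0.3179, 0.1665]
orientation: [-2.216, -2.216, 0.008]
contact_force: [-0.0, -0.5, 0.2]
grip_width: 0.0852
gripper_force: 0.0
```

```bash
python3 -c "
from h import *
show(); tgt(.573,.091,.15,5)"
```

```text
t 7.95 tcp [ 0.572  -0.3179  0.1665] head_y 0.0 zaxis [-0.0085  0.0016 -1.    ] w 0.0852 F [-0.  -0.5  0.2] gf 0.0 q [ 0.7   0.57 -0.41  1.66  0.26  0.98  0.2 ]
target (0.573, 0.091, 0.15, 5) turn [-0.5 -0.1 -5. ] shift mm [407.2  36.6  16.5]
```

Request:
{"method": "step_arm", "body": {
  "moves": [
    {"rx":0,"ry":0,"rz":-5,"dx":0,"dy":0,"dz":0,"gripper":1},
    {"rx":0,"ry":0,"rz":0,"dx":45.2,"dy":4.1,"dz":0,"gripper":1},
    {"rx":0,"ry":0,"rz":0,"dx":45.2,"dy":4.1,"dz":0,"gripper":1},
    {"rx":0,"ry":0,"rz":0,"dx":45.2,"dy":4.1,"dz":0,"gripper":1},
    {"rx":0,"ry":0,"rz":0,"dx":45.2,"dy":4.1,"dz":0,"gripper":1},
    {"rx":0,"ry":0,"rz":0,"dx":45.2,"dy":4.1,"dz":0,"gripper":1},
    {"rx":0,"ry":0,"rz":0,"dx":45.2,"dy":4.1,"dz":0,"gripper":1},
    {"rx":0,"ry":0,"rz":0,"dx":45.2,"dy":4.1,"dz":0,"gripper":1},
    {"rx":0,"ry":0,"rz":0,"dx":45.2,"dy":4.1,"dz":10,"gripper":1},
    {"rx":0,"ry":0,"rz":0,"dx":45.2,"dy":4.1,"dz":20,"gripper":1},
    {"rx":0,"ry":0,"rz":0,"dx":0,"dy":0,"dz":20,"gripper":1},
    {"rx":0,"ry":0,"rz":0,"dx":0,"dy":0,"dz":0,"gripper":1},
    {"rx":0,"ry":0,"rz":0,"dx":0,"dy":0,"dz":0,"gripper":1}
  ]
}}

```text
clock: 9.57
tcp_pos: [0.5747, 0.0885, 0.1171]
orientation: [-2.123, -2.312, 0.006]
contact_force: [-0.3, 0.3, 0.3]
grip_width: 0.0851
gripper_force: 0.0
```

```bash
python3 -c "
from h import *
show(); tgt(.573,.091,.049,5)"
```

```text
t 9.57 tcp [0.5747 0.0885 0.1171] head_y 4.9 zaxis [-0.0049 -0.001  -1.    ] w 0.0851 F [-0.3  0.3  0.3] gf 0.0 q [ 0.12  0.54 -0.5   1.87  0.34  0.83 -0.47]
target (0.573, 0.091, 0.049, 5) turn [-0.3  0.  -0.1] shift mm [ 2.7 -1.5 68.1]
```

Request:
{"method": "step_arm", "body": {
  "moves": [
    {"rx":-0.3,"ry":0,"rz":0,"dx":2.7,"dy":-1.5,"dz":34,"gripper":1},
    {"rx":0,"ry":0,"rz":0,"dx":0,"dy":0,"dz":34,"gripper":1},
    {"rx":0,"ry":0,"rz":0,"dx":0,"dy":0,"dz":0,"gripper":1},
    {"rx":0,"ry":0,"rz":0,"dx":0,"dy":0,"dz":0,"gripper":-1},
    {"rx":0,"ry":0,"rz":0,"dx":0,"dy":0,"dz":0,"gripper":-1},
    {"rx":0,"ry":0,"rz":0,"dx":0,"dy":0,"dz":0,"gripper":-1},
    {"rx":0,"ry":0,"rz":0,"dx":0,"dy":0,"dz":0,"gripper":-1},
    {"rx":0,"ry":0,"rz":0,"dx":0,"dy":0,"dz":0,"gripper":-1},
    {"rx":0,"ry":0,"rz":0,"dx":0,"dy":0,"dz":0,"gripper":-1}
  ]
}}

```text
clock: 10.7
tcp_pos: [0.5738, 0.0928, 0.0508]
orientation: [2.122, 2.314, 0.004]
contact_force: [-1.0, -0.5, 6.7]
grip_width: 0.049
gripper_force: 52.5
```

```bash
python3 -c "
from h import *
show(); tgt(.48,-.318,.20,5)"
```

```text
t 10.7 tcp [0.5738 0.0928 0.0508] head_y 5.0 zaxis [ 3.3e-03  5.0e-04 -1.0e+00] w 0.049 F [-1.  -0.5  6.7] gf 52.5 q [ 0.08  0.63 -0.45  1.9   0.41  0.7  -0.53]
target (0.48, -0.318, 0.2, 5) turn [ 0.2 -0.  -0. ] shift mm [-401.1 -129.2 -149.2]
```

Request:
{"method": "step_arm", "body": {
  "moves": [
    {"rx":0,"ry":0,"rz":0,"dx":0,"dy":0,"dz":-30,"gripper":-1},
    {"rx":0,"ry":0,"rz":0,"dx":0,"dy":0,"dz":-58,"gripper":-1},
    {"rx":0,"ry":0,"rz":0,"dx":0,"dy":0,"dz":-58,"gripper":-1},
    {"rx":0,"ry":0,"rz":0,"dx":-40.1,"dy":-12.9,"dz":0,"gripper":-1},
    {"rx":0,"ry":0,"rz":0,"dx":-40.1,"dy":-12.9,"dz":0,"gripper":-1},
    {"rx":0,"ry":0,"rz":0,"dx":-40.1,"dy":-12.9,"dz":0,"gripper":-1},
    {"rx":0,"ry":0,"rz":0,"dx":-40.1,"dy":-12.9,"dz":0,"gripper":-1},
    {"rx":0,"ry":0,"rz":0,"dx":-40.1,"dy":-12.9,"dz":0,"gripper":-1},
    {"rx":0,"ry":0,"rz":0,"dx":-40.1,"dy":-12.9,"dz":0,"gripper":-1},
    {"rx":0,"ry":0,"rz":0,"dx":-40.1,"dy":-12.9,"dz":0,"gripper":-1},
    {"rx":0,"ry":0,"rz":0,"dx":-40.1,"dy":-12.9,"dz":0,"gripper":-1},
    {"rx":0,"ry":0,"rz":0,"dx":-40.1,"dy":-12.9,"dz":0,"gripper":-1},
    {"rx":0,"ry":0,"rz":0,"dx":-40.1,"dy":-12.9,"dz":0,"gripper":-1},
    {"rx":0,"ry":0,"rz":5,"dx":0,"dy":0,"dz":0,"gripper":-1},
    {"rx":0,"ry":0,"rz":0,"dx":0,"dy":0,"dz":50,"gripper":-1},
    {"rx":0,"ry":0,"rz":0,"dx":0,"dy":0,"dz":40,"gripper":-1},
    {"rx":0,"ry":0,"rz":0,"dx":0,"dy":0,"dz":0,"gripper":-1},
    {"rx":0,"ry":0,"rz":0,"dx":0,"dy":0,"dz":0,"gripper":-1}
  ]
}}

```text
clock: 12.95
tcp_pos: [0.4798, -0.3184, 0.1065]
orientation: [2.22, 2.22, 0.001]
contact_force: [0.6, -0.0, 0.2]
grip_width: 0.0492
gripper_force: 51.9
```

```bash
python3 -c "
from h import *
show(); tgt(.48,-.318,.0605,0)"
```

```text
t 12.95 tcp [ 0.4798 -0.3184  0.1065] head_y 0.0 zaxis [ 2.2e-03 -9.0e-04 -1.0e+00] w 0.0492 F [ 0.6 -0.   0.2] gf 51.9 q [ 0.77  0.52 -0.38  1.9   0.27  0.77  0.25]
target (0.48, -0.318, 0.0605, 0) turn [0.1 0.1 0. ] shift mm [ 0.4  0.2 46. ]
```

Request:
{"method": "step_arm", "body": {
  "moves": [
    {"rx":0,"ry":0,"rz":0,"dx":0,"dy":0,"dz":35,"gripper":-1},
    {"rx":0,"ry":0,"rz":0,"dx":0,"dy":0,"dz":12,"gripper":-1},
    {"rx":0,"ry":0,"rz":0,"dx":0,"dy":0,"dz":0,"gripper":-1},
    {"rx":0,"ry":0,"rz":0,"dx":0,"dy":0,"dz":0,"gripper":-1}
  ]
}}

```text
clock: 13.45
tcp_pos: [0.4796, -0.3185, 0.0591]
orientation: [2.22, 2.22, 0.001]
contact_force: [-0.7, -0.2, -1.3]
grip_width: 0.0493
gripper_force: 53.8
```

Request:
{"method": "step_arm", "body": {
  "moves": [
    {"rx":0,"ry":0,"rz":0,"dx":0,"dy":0,"dz":0,"gripper":0.65},
    {"rx":0,"ry":0,"rz":0,"dx":0,"dy":0,"dz":0,"gripper":0.65},
    {"rx":0,"ry":0,"rz":0,"dx":0,"dy":0,"dz":0,"gripper":0.65},
    {"rx":0,"ry":0,"rz":0,"dx":0,"dy":0,"dz":-45,"gripper":0.65},
    {"rx":0,"ry":0,"rz":0,"dx":0,"dy":0,"dz":-60,"gripper":0.65},
    {"rx":0,"ry":0,"rz":0,"dx":0,"dy":0,"dz":-40,"gripper":0.65}
  ]
}}

```text
clock: 14.2
tcp_pos: [0.4794, -0.3182, 0.2054]
orientation: [2.22, 2.22, 0.001]
contact_force: [0.4, -0.7, -1.2]
grip_width: 0.0705
gripper_force: 0.0
```

```bash
python3 -c "
from h import *
show(); tgt(.495,.30,.30,86)"
```

```text
t 14.2 tcp [ 0.4794 -0.3182  0.2054] head_y 0.0 zaxis [ 2.1e-03 -9.0e-04 -1.0e+00] w 0.0705 F [ 0.4 -0.7 -1.2] gf 0.0 q [ 0.81  0.4  -0.42  1.83  0.19  0.96  0.31]
target (0.495, 0.3, 0.3, 86) turn [  0.1   0.1 -86. ] shift mm [ 27.5 617.8 -94.6]
```

Request:
{"method": "step_arm", "body": {
  "moves": [
    {"rx":0,"ry":0,"rz":-10.7,"dx":0,"dy":0,"dz":-10,"gripper":0.65},
    {"rx":0,"ry":0,"rz":-10.7,"dx":0,"dy":0,"dz":-10,"gripper":0.65},
    {"rx":0,"ry":0,"rz":-10.7,"dx":0,"dy":0,"dz":-10,"gripper":0.65},
    {"rx":0,"ry":0,"rz":-10.7,"dx":0,"dy":0,"dz":-10,"gripper":0.65},
    {"rx":0,"ry":0,"rz":-10.7,"dx":0,"dy":0,"dz":-10,"gripper":0.65},
    {"rx":0,"ry":0,"rz":-10.7,"dx":0,"dy":0,"dz":-10,"gripper":0.65},
    {"rx":0,"ry":0,"rz":-10.7,"dx":0,"dy":0,"dz":-10,"gripper":0.65},
    {"rx":0,"ry":0,"rz":-10.7,"dx":0,"dy":0,"dz":-10,"gripper":0.65}
  ]
}}

```text
clock: 15.2
tcp_pos: [0.4785, -0.318, 0.2829]
orientation: [-0.111, -3.139, -0.0]
contact_force: [0.1, -0.8, -0.3]
grip_width: 0.0702
gripper_force: 0.0
```

Request:
{"method": "step_arm", "body": {
  "moves": [
    {"rx":0,"ry":0,"rz":0,"dx":2.7,"dy":49.8,"dz":-1.1,"gripper":0.65},
    {"rx":0,"ry":0,"rz":0,"dx":2.7,"dy":49.8,"dz":-1.1,"gripper":0.65},
    {"rx":0,"ry":0,"rz":0,"dx":2.7,"dy":49.8,"dz":-1.1,"gripper":0.65},
    {"rx":0,"ry":0,"rz":0,"dx":2.7,"dy":49.8,"dz":-1.1,"gripper":0.65},
    {"rx":0,"ry":0,"rz":0,"dx":2.7,"dy":49.8,"dz":-1.1,"gripper":0.65},
    {"rx":0,"ry":0,"rz":0,"dx":2.7,"dy":49.8,"dz":-1.1,"gripper":0.65},
    {"rx":0,"ry":0,"rz":0,"dx":2.7,"dy":49.8,"dz":-1.1,"gripper":0.65},
    {"rx":0,"ry":0,"rz":0,"dx":2.7,"dy":49.8,"dz":-1.1,"gripper":0.65},
    {"rx":0,"ry":0,"rz":0,"dx":2.7,"dy":49.8,"dz":-1.1,"gripper":0.65},
    {"rx":0,"ry":0,"rz":0,"dx":2.7,"dy":49.8,"dz":-1.1,"gripper":0.65},
    {"rx":0,"ry":0,"rz":0,"dx":2.7,"dy":49.8,"dz":-1.1,"gripper":0.65},
    {"rx":0,"ry":0,"rz":0,"dx":2.7,"dy":49.8,"dz":-1.1,"gripper":0.65},
    {"rx":0,"ry":0,"rz":0,"dx":2.7,"dy":49.8,"dz":-1.1,"gripper":0.65},
    {"rx":0,"ry":0,"rz":0,"dx":0,"dy":0,"dz":0,"gripper":0.65},
    {"rx":0,"ry":0,"rz":0,"dx":0,"dy":0,"dz":0,"gripper":0.65}
  ]
}}

```text
clock: 17.08
tcp_pos: [0.4934, 0.3296, 0.2968]
orientation: [-0.12, -3.139, 0.001]
contact_force: [-0.6, -0.4, -0.1]
grip_width: 0.0702
gripper_force: 0.0
```

```bash
python3 -c "
from h import *
show(); c=r.camera_info('wrist'); im=r.grab_frame('wrist'); cv2.imwrite('pics/w3.png',im)
np.save('w3.npy',c,allow_pickle=True)"
```

```text
t 17.07 tcp [0.4934 0.3296 0.2968] head_y 85.6 zaxis [-5.e-04 -8.e-04 -1.e+00] w 0.0702 F [-0.6 -0.4 -0.1] gf 0.0 q [ 0.01  0.46 -0.95  1.66  0.39  1.23  0.47]
```

View pics/w3.png

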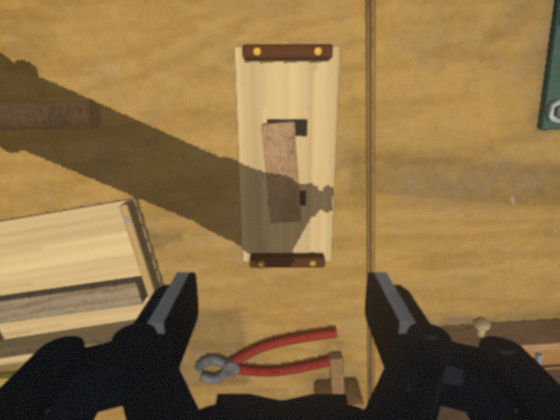

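Wrist view: the cradle runs from (236,46) to (331,262), with screws at (257,51), (318,51), (261,264) and (313,264). The offcut's corners are about (263,124), (297,121), (300,218) and (269,221).

Run:
```python
from h import *
c=np.load('w3.npy',allow_pickle=True).item()
def rep(n,px,z):
    p=cast(c,px,z); ang=lambda e:np.degrees(np.arctan2(e[1],e[0]))
    print(n,"c",p.mean(0).round(4),"sides",[round(float(np.linalg.norm(p[i]-p[(i+1)%4]))*1e3) for i in range(4)],"dirs",[round(float(ang(p[(i+1)%4]-p[i])),1) for i in range(4)])
rep("screws",[(257,51),(318,51),(313,264),(261,264)],.028)
rep("base",[(236,46),(339,46),(331,262),(245,262)],.01)
rep("offcut",[(263,124),(297,121),(300,218),(269,221)],.031)
tgt(.497,.328,.12,89)
```

```text
screws c [0.4897 0.3377] sides [60, 232, 61, 232] dirs [85.6, -4.1, -94.4, 175.6]
base c [0.4896 0.3386] sides [106, 244, 106, 244] dirs [85.6, -3.9, -94.4, 176.0]
offcut c [0.4952 0.332 ] sides [35, 106, 35, 107] dirs [90.5, -1.8, -88.6, 178.3]
target (0.497, 0.328, 0.12, 89) turn [-0.1 -0.  -3.5] shift mm [ -3.3  -0.8 176.8]
```

Request:
{"method": "step_arm", "body": {
  "moves": [
    {"rx":0,"ry":0,"rz":-3.5,"dx":-1.6,"dy":1.4,"dz":50,"gripper":0.65},
    {"rx":0,"ry":0,"rz":0,"dx":0,"dy":0,"dz":55,"gripper":0.65},
    {"rx":0,"ry":0,"rz":0,"dx":0,"dy":0,"dz":55,"gripper":0.65},
    {"rx":0,"ry":0,"rz":0,"dx":0,"dy":0,"dz":40,"gripper":0.65},
    {"rx":0,"ry":0,"rz":0,"dx":0,"dy":0,"dz":0,"gripper":0.65},
    {"rx":0,"ry":0,"rz":0,"dx":0,"dy":0,"dz":0,"gripper":0.65}
  ]
}}

```text
clock: 17.88
tcp_pos: [0.4962, 0.3314, 0.0989]
orientation: [0.027, 3.14, 0.002]
contact_force: [-0.1, -0.1, 0.2]
grip_width: 0.0703
gripper_force: 0.0
```

```bash
python3 -c "
from h import *
show(); tgt(.495,.331,.033,89)"
```

```text
t 17.88 tcp [0.4962 0.3314 0.0989] head_y 89.0 zaxis [ 0.0018  0.0014 -1.    ] w 0.0703 F [-0.1 -0.1  0.2] gf 0.0 q [-0.1   0.68 -0.82  1.83  0.62  0.91  0.35]
target (0.495, 0.331, 0.033, 89) turn [0.1 0.1 0. ] shift mm [ 1.2 -0.4 65.9]
```

Request:
{"method": "step_arm", "body": {
  "moves": [
    {"rx":0,"ry":0,"rz":0,"dx":0,"dy":-0.4,"dz":40,"gripper":0.65},
    {"rx":0,"ry":0,"rz":0,"dx":0,"dy":0,"dz":25,"gripper":0.65},
    {"rx":0,"ry":0,"rz":0,"dx":0,"dy":0,"dz":0,"gripper":0.65},
    {"rx":0,"ry":0,"rz":0,"dx":0,"dy":0,"dz":0,"gripper":-1},
    {"rx":0,"ry":0,"rz":0,"dx":0,"dy":0,"dz":0,"gripper":-1},
    {"rx":0,"ry":0,"rz":0,"dx":0,"dy":0,"dz":0,"gripper":-1},
    {"rx":0,"ry":0,"rz":0,"dx":0,"dy":0,"dz":0,"gripper":-1},
    {"rx":0,"ry":0,"rz":0,"dx":0,"dy":0,"dz":0,"gripper":-1}
  ]
}}

```text
clock: 18.88
tcp_pos: [0.4959, 0.3319, 0.0337]
orientation: [0.025, 3.139, 0.002]
contact_force: [-1.1, -0.6, 7.4]
grip_width: 0.0341
gripper_force: 50.9
```

```bash
python3 -c "
from h import *
show(); tgt(.385,-.318,.20,89)"
```

```text
t 18.88 tcp [0.4959 0.3319 0.0337] head_y 89.1 zaxis [ 0.0021  0.0016 -1.    ] w 0.0341 F [-1.1 -0.6  7.4] gf 50.9 q [-0.15  0.76 -0.75  1.86  0.71  0.81  0.28]
target (0.385, -0.318, 0.2, 89) turn [0.1 0.1 0.1] shift mm [  99.5 -651.8 -166.3]
```

Request:
{"method": "step_arm", "body": {
  "moves": [
    {"rx":0,"ry":0,"rz":0,"dx":0,"dy":0,"dz":-46,"gripper":-1},
    {"rx":0,"ry":0,"rz":0,"dx":0,"dy":0,"dz":-60,"gripper":-1},
    {"rx":0,"ry":0,"rz":0,"dx":0,"dy":0,"dz":-60,"gripper":-1},
    {"rx":0,"ry":0,"rz":0,"dx":0,"dy":-50.1,"dz":0,"gripper":-1},
    {"rx":0,"ry":0,"rz":0,"dx":0,"dy":-50.1,"dz":0,"gripper":-1},
    {"rx":0,"ry":0,"rz":0,"dx":0,"dy":-50.1,"dz":0,"gripper":-1},
    {"rx":0,"ry":0,"rz":0,"dx":0,"dy":-50.1,"dz":0,"gripper":-1},
    {"rx":0,"ry":0,"rz":0,"dx":0,"dy":-50.1,"dz":0,"gripper":-1},
    {"rx":0,"ry":0,"rz":0,"dx":0,"dy":-50.1,"dz":0,"gripper":-1},
    {"rx":0,"ry":0,"rz":0,"dx":0,"dy":-50.1,"dz":0,"gripper":-1},
    {"rx":0,"ry":0,"rz":0,"dx":0,"dy":-50.1,"dz":0,"gripper":-1},
    {"rx":0,"ry":0,"rz":0,"dx":0,"dy":-50.1,"dz":0,"gripper":-1},
    {"rx":0,"ry":0,"rz":0,"dx":0,"dy":-50.1,"dz":0,"gripper":-1},
    {"rx":0,"ry":0,"rz":0,"dx":0,"dy":-50.1,"dz":0,"gripper":-1},
    {"rx":0,"ry":0,"rz":0,"dx":0,"dy":-50.1,"dz":0,"gripper":-1},
    {"rx":0,"ry":0,"rz":0,"dx":0,"dy":-50.1,"dz":0,"gripper":-1},
    {"rx":0,"ry":0,"rz":0,"dx":33,"dy":0,"dz":0,"gripper":-1},
    {"rx":0,"ry":0,"rz":0,"dx":33,"dy":0,"dz":0,"gripper":-1},
    {"rx":0,"ry":0,"rz":0,"dx":33,"dy":0,"dz":0,"gripper":-1}
  ]
}}

```text
clock: 21.25
tcp_pos: [0.3848, -0.3185, 0.1982]
orientation: [0.025, 3.141, 0.0]
contact_force: [0.3, 0.3, -0.0]
grip_width: 0.0341
gripper_force: 50.1
```

Request:
{"method": "step_arm", "body": {
  "moves": [
    {"rx":0,"ry":0,"rz":10.5,"dx":0,"dy":0,"dz":0,"gripper":-1},
    {"rx":0,"ry":0,"rz":10.5,"dx":0,"dy":0,"dz":0,"gripper":-1},
    {"rx":0,"ry":0,"rz":10.5,"dx":0,"dy":0,"dz":0,"gripper":-1},
    {"rx":0,"ry":0,"rz":10.5,"dx":0,"dy":0,"dz":0,"gripper":-1},
    {"rx":0,"ry":0,"rz":10.5,"dx":0,"dy":0,"dz":0,"gripper":-1},
    {"rx":0,"ry":0,"rz":10.5,"dx":0,"dy":0,"dz":0,"gripper":-1},
    {"rx":0,"ry":0,"rz":10.5,"dx":0,"dy":0,"dz":0,"gripper":-1},
    {"rx":0,"ry":0,"rz":10.5,"dx":0,"dy":0,"dz":0,"gripper":-1},
    {"rx":0,"ry":0,"rz":5,"dx":0,"dy":0,"dz":30,"gripper":-1},
    {"rx":0,"ry":0,"rz":0,"dx":0,"dy":0,"dz":55,"gripper":-1},
    {"rx":0,"ry":0,"rz":0,"dx":0,"dy":0,"dz":30,"gripper":-1},
    {"rx":0,"ry":0,"rz":0,"dx":0,"dy":0,"dz":0,"gripper":-1},
    {"rx":0,"ry":0,"rz":0,"dx":0,"dy":0,"dz":0,"gripper":-1}
  ]
}}

```text
clock: 22.88
tcp_pos: [0.3868, -0.3189, 0.0843]
orientation: [2.218, 2.223, 0.001]
contact_force: [-0.1, -0.3, -0.1]
grip_width: 0.0337
gripper_force: 50.1
```

```bash
python3 -c "
from h import *
show(); tgt(.385,-.318,.0435,0)"
```

```text
t 22.88 tcp [ 0.3868 -0.3189  0.0843] head_y 0.1 zaxis [ 1.5e-03 -8.0e-04 -1.0e+00] w 0.0337 F [-0.1 -0.3 -0.1] gf 50.1 q [ 0.96  0.48 -0.49  2.08  0.36  0.66  0.24]
target (0.385, -0.318, 0.0435, 0) turn [0.1 0.  0.1] shift mm [ 0.9 -1.8 40.8]
```

Request:
{"method": "step_arm", "body": {
  "moves": [
    {"rx":0,"ry":0,"rz":0,"dx":0,"dy":0,"dz":30,"gripper":-1},
    {"rx":0,"ry":0,"rz":0,"dx":0,"dy":0,"dz":11.5,"gripper":-1},
    {"rx":0,"ry":0,"rz":0,"dx":0,"dy":0,"dz":0,"gripper":-1},
    {"rx":0,"ry":0,"rz":0,"dx":0,"dy":0,"dz":0,"gripper":-1}
  ]
}}

```text
clock: 23.38
tcp_pos: [0.3865, -0.319, 0.0425]
orientation: [2.219, 2.222, 0.001]
contact_force: [0.4, 0.1, 0.1]
grip_width: 0.0339
gripper_force: 51.5
```

Request:
{"method": "step_arm", "body": {
  "moves": [
    {"rx":0,"ry":0,"rz":0,"dx":0,"dy":0,"dz":0,"gripper":0.3},
    {"rx":0,"ry":0,"rz":0,"dx":0,"dy":0,"dz":0,"gripper":0.3},
    {"rx":0,"ry":0,"rz":0,"dx":0,"dy":0,"dz":0,"gripper":0.3},
    {"rx":0,"ry":0,"rz":0,"dx":0,"dy":0,"dz":-45,"gripper":0.3},
    {"rx":0,"ry":0,"rz":0,"dx":0,"dy":0,"dz":-55,"gripper":0.3},
    {"rx":0,"ry":0,"rz":-4.8,"dx":0,"dy":0,"dz":-40,"gripper":0.3}
  ]
}}

```text
clock: 24.12
tcp_pos: [0.3863, -0.3187, 0.1837]
orientation: [2.121, 2.316, 0.0]
contact_force: [0.8, -0.9, 1.0]
grip_width: 0.0556
gripper_force: 0.0
```

```bash
python3 -c "
from h import *
show(); cv2.imwrite('pics/top1.png',r.grab_frame('top')); tgt(.636,.052,.15,4.8)"
```

```text
t 24.12 tcp [ 0.3863 -0.3187  0.1837] head_y 5.0 zaxis [ 1.2e-03 -7.0e-04 -1.0e+00] w 0.0556 F [ 0.8 -0.9  1. ] gf 0.0 q [ 1.06  0.33 -0.59  2.    0.24  0.87  0.43]
target (0.636, 0.052, 0.15, 4.8) turn [0.3 0.3 0.5] shift mm [349.9 277.8  38.1]
```

View pics/top1.png

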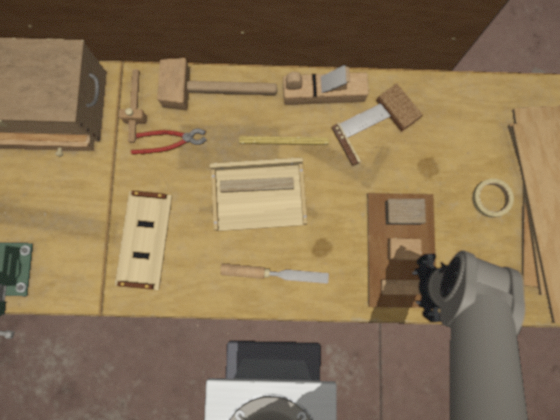

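The blocks and offcut lie on the board at (406,211), (405,247) and (400,287); the cradle is empty. Next is the strip.

Request:
{"method": "step_arm", "body": {
  "moves": [
    {"rx":0,"ry":0,"rz":0.3,"dx":35,"dy":27.8,"dz":0,"gripper":0.05},
    {"rx":0,"ry":0,"rz":0,"dx":35,"dy":27.8,"dz":0,"gripper":0.05},
    {"rx":0,"ry":0,"rz":0,"dx":35,"dy":27.8,"dz":0,"gripper":0.05},
    {"rx":0,"ry":0,"rz":0,"dx":35,"dy":27.8,"dz":0,"gripper":0.05},
    {"rx":0,"ry":0,"rz":0,"dx":35,"dy":27.8,"dz":0,"gripper":0.05},
    {"rx":0,"ry":0,"rz":0,"dx":35,"dy":27.8,"dz":0,"gripper":0.05},
    {"rx":0,"ry":0,"rz":0,"dx":35,"dy":27.8,"dz":0,"gripper":0.05},
    {"rx":0,"ry":0,"rz":0,"dx":35,"dy":27.8,"dz":0,"gripper":0.05},
    {"rx":0,"ry":0,"rz":0,"dx":35,"dy":27.8,"dz":0,"gripper":0.05},
    {"rx":0,"ry":0,"rz":0,"dx":35,"dy":27.8,"dz":0,"gripper":0.05},
    {"rx":0,"ry":0,"rz":0,"dx":0,"dy":0,"dz":50,"gripper":0.05},
    {"rx":0,"ry":0,"rz":0,"dx":0,"dy":0,"dz":30,"gripper":0.05},
    {"rx":0,"ry":0,"rz":0,"dx":0,"dy":0,"dz":0,"gripper":0.05},
    {"rx":0,"ry":0,"rz":0,"dx":0,"dy":0,"dz":0,"gripper":0.05}
  ]
}}

```text
clock: 25.92
tcp_pos: [0.6354, 0.0529, 0.1028]
orientation: [2.13, 2.308, 0.002]
contact_force: [0.7, 0.8, 0.2]
grip_width: 0.0448
gripper_force: 0.0
```

```bash
python3 -c "
from h import *
show(); tgt(.636,.0532,.033,4.8)"
```

```text
t 25.93 tcp [0.6354 0.0529 0.1028] head_y 4.6 zaxis [ 1.5e-03  7.0e-04 -1.0e+00] w 0.0448 F [0.7 0.8 0.2] gf 0.0 q [ 0.24  0.66 -0.59  1.74  0.45  0.89 -0.47]
target (0.636, 0.0532, 0.033, 4.8) turn [ 0.1 -0.  -0.2] shift mm [ 0.2  0.6 69.8]
```

Request:
{"method": "step_arm", "body": {
  "moves": [
    {"rx":0,"ry":0,"rz":-0.2,"dx":0,"dy":0.6,"dz":35,"gripper":0.05},
    {"rx":0,"ry":0,"rz":0,"dx":0,"dy":0,"dz":20,"gripper":0.05},
    {"rx":0,"ry":0,"rz":0,"dx":0,"dy":0,"dz":15,"gripper":0.05},
    {"rx":0,"ry":0,"rz":0,"dx":0,"dy":0,"dz":0,"gripper":0.05}
  ]
}}

```text
clock: 26.42
tcp_pos: [0.6357, 0.0528, 0.0316]
orientation: [2.127, 2.312, 0.001]
contact_force: [-0.6, 0.6, -0.5]
grip_width: 0.045
gripper_force: 0.0
```

Request:
{"method": "step_arm", "body": {
  "moves": [
    {"rx":0,"ry":0,"rz":0,"dx":0,"dy":0,"dz":0,"gripper":-1},
    {"rx":0,"ry":0,"rz":0,"dx":0,"dy":0,"dz":0,"gripper":-1},
    {"rx":0,"ry":0,"rz":0,"dx":0,"dy":0,"dz":0,"gripper":-1},
    {"rx":0,"ry":0,"rz":0,"dx":0,"dy":0,"dz":0,"gripper":-1},
    {"rx":0,"ry":0,"rz":0,"dx":0,"dy":0,"dz":0,"gripper":-1}
  ]
}}

```text
clock: 27.05
tcp_pos: [0.6358, 0.0529, 0.0323]
orientation: [2.126, 2.312, 0.002]
contact_force: [-1.0, -0.1, 6.2]
grip_width: 0.0292
gripper_force: 50.6
```

```bash
python3 -c "
from h import *
show(); tgt(.4895,.337,.20,85.8)"
```

```text
t 27.05 tcp [0.6358 0.0529 0.0323] head_y 4.8 zaxis [ 1.2e-03  4.0e-04 -1.0e+00] w 0.0292 F [-1.  -0.1  6.2] gf 50.6 q [ 0.21  0.75 -0.54  1.76  0.52  0.78 -0.51]
target (0.4895, 0.337, 0.2, 85.8) turn [  0.1   0.  -81. ] shift mm [ 166.7  272.6 -167.7]
```

Request:
{"method": "step_arm", "body": {
  "moves": [
    {"rx":0,"ry":0,"rz":0,"dx":0,"dy":0,"dz":-48,"gripper":-1},
    {"rx":0,"ry":0,"rz":0,"dx":0,"dy":0,"dz":-60,"gripper":-1},
    {"rx":0,"ry":0,"rz":0,"dx":0,"dy":0,"dz":-60,"gripper":-1},
    {"rx":0,"ry":0,"rz":-10.1,"dx":0,"dy":0,"dz":0,"gripper":-1},
    {"rx":0,"ry":0,"rz":-10.1,"dx":0,"dy":0,"dz":0,"gripper":-1},
    {"rx":0,"ry":0,"rz":-10.1,"dx":0,"dy":0,"dz":0,"gripper":-1},
    {"rx":0,"ry":0,"rz":-10.1,"dx":0,"dy":0,"dz":0,"gripper":-1},
    {"rx":0,"ry":0,"rz":-10.1,"dx":0,"dy":0,"dz":0,"gripper":-1},
    {"rx":0,"ry":0,"rz":-10.1,"dx":0,"dy":0,"dz":0,"gripper":-1},
    {"rx":0,"ry":0,"rz":-10.1,"dx":0,"dy":0,"dz":0,"gripper":-1},
    {"rx":0,"ry":0,"rz":-10.1,"dx":0,"dy":0,"dz":0,"gripper":-1},
    {"rx":0,"ry":0,"rz":0,"dx":23.8,"dy":38.9,"dz":0,"gripper":-1},
    {"rx":0,"ry":0,"rz":0,"dx":23.8,"dy":38.9,"dz":0,"gripper":-1},
    {"rx":0,"ry":0,"rz":0,"dx":23.8,"dy":38.9,"dz":0,"gripper":-1},
    {"rx":0,"ry":0,"rz":0,"dx":23.8,"dy":38.9,"dz":0,"gripper":-1},
    {"rx":0,"ry":0,"rz":0,"dx":23.8,"dy":38.9,"dz":0,"gripper":-1},
    {"rx":0,"ry":0,"rz":0,"dx":23.8,"dy":38.9,"dz":0,"gripper":-1},
    {"rx":0,"ry":0,"rz":0,"dx":23.8,"dy":38.9,"dz":0,"gripper":-1},
    {"rx":0,"ry":0,"rz":0,"dx":0,"dy":0,"dz":0,"gripper":-1},
    {"rx":0,"ry":0,"rz":0,"dx":0,"dy":0,"dz":0,"gripper":-1}
  ]
}}

```text
clock: 29.55
tcp_pos: [0.4902, 0.3361, 0.1991]
orientation: [-0.121, -3.139, 0.002]
contact_force: [0.2, -0.7, -1.6]
grip_width: 0.0289
gripper_force: 49.9
```

```bash
python3 -c "
from h import *
show(); tgt(.4895,.337,.0335,85.8);cv2.imwrite('pics/w4.png',r.grab_frame('wrist')); np.save('w4.npy',r.camera_info('wrist'),allow_pickle=True)"
```

```text
t 29.55 tcp [0.4902 0.3361 0.1991] head_y 85.6 zaxis [-4.0e-04 -1.2e-03 -1.0e+00] w 0.0289 F [ 0.2 -0.7 -1.6] gf 49.9 q [ 0.01  0.6  -0.99  1.76  0.56  1.1   0.32]
target (0.4895, 0.337, 0.0335, 85.8) turn [-0.1 -0.  -0.2] shift mm [  0.8   0.8 165.6]
```

View pics/w4.png

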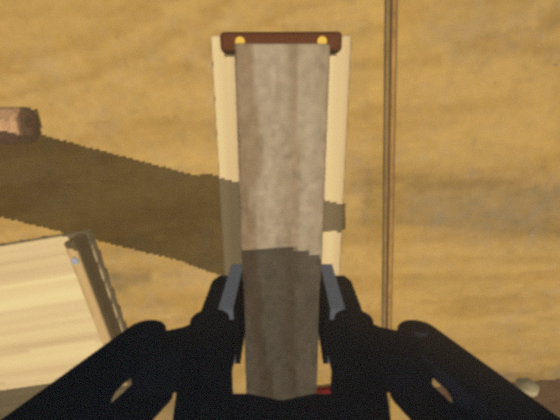

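Strip held level, in line with the cradle, near end edge at row 44 between columns 235 and 329. I'll check how far that end lies from the TCP.

```bash
python3 -c "
from h import *
c=np.load('w4.npy',allow_pickle=True).item(); o,R=state()
p=cast(c,[(235,44),(329,44)],.1968); print(p,(R.T@(np.r_[p.mean(0),0.1968]-o['tcp_pos'])*1e3).round(1))"
```

```text
[[0.39561598 0.33007099]
 [0.39791559 0.35913429]] [94.4  1.7  2.3]
```

Request:
{"method": "step_arm", "body": {
  "moves": [
    {"rx":0,"ry":0,"rz":-0.2,"dx":0.8,"dy":0.8,"dz":50,"gripper":-1},
    {"rx":0,"ry":0,"rz":0,"dx":0,"dy":0,"dz":50,"gripper":-1},
    {"rx":0,"ry":0,"rz":0,"dx":0,"dy":0,"dz":30,"gripper":-1},
    {"rx":0,"ry":0,"rz":0,"dx":0,"dy":0,"dz":0,"gripper":-1},
    {"rx":0,"ry":0,"rz":0,"dx":0,"dy":0,"dz":0,"gripper":-1}
  ]
}}

```text
clock: 30.22
tcp_pos: [0.4904, 0.3378, 0.0708]
orientation: [0.117, 3.138, 0.002]
contact_force: [-0.9, 0.5, -0.7]
grip_width: 0.029
gripper_force: 49.9
```

```bash
python3 -c "
from h import *
show(); tgt(.4895,.337,.034,85.8)"
```

```text
t 30.23 tcp [0.4904 0.3378 0.0708] head_y 85.7 zaxis [ 0.0012  0.0012 -1.    ] w 0.029 F [-0.9  0.5 -0.7] gf 49.9 q [-0.08  0.75 -0.87  1.84  0.72  0.9   0.2 ]
target (0.4895, 0.337, 0.034, 85.8) turn [ 0.1  0.1 -0.1] shift mm [ 0.9 -0.9 36.8]
```

Request:
{"method": "step_arm", "body": {
  "moves": [
    {"rx":0,"ry":0,"rz":0,"dx":0.9,"dy":-0.9,"dz":22,"gripper":-1},
    {"rx":0,"ry":0,"rz":0,"dx":0,"dy":0,"dz":15,"gripper":-1},
    {"rx":0,"ry":0,"rz":0,"dx":0,"dy":0,"dz":0,"gripper":-1},
    {"rx":0,"ry":0,"rz":0,"dx":0,"dy":0,"dz":0,"gripper":-1}
  ]
}}

```text
clock: 30.72
tcp_pos: [0.4882, 0.3369, 0.0321]
orientation: [-0.115, -3.139, 0.0]
contact_force: [1.1, -0.0, -0.7]
grip_width: 0.0292
gripper_force: 51.3
```

Request:
{"method": "step_arm", "body": {
  "moves": [
    {"rx":0,"ry":0,"rz":0,"dx":0,"dy":0,"dz":0,"gripper":0.2},
    {"rx":0,"ry":0,"rz":0,"dx":0,"dy":0,"dz":0,"gripper":0.2},
    {"rx":0,"ry":0,"rz":0,"dx":0,"dy":0,"dz":0,"gripper":0.2},
    {"rx":0,"ry":0,"rz":0,"dx":0,"dy":0,"dz":-45,"gripper":0.2},
    {"rx":0,"ry":0,"rz":0,"dx":0,"dy":0,"dz":-60,"gripper":0.2},
    {"rx":0,"ry":0,"rz":0,"dx":0,"dy":0,"dz":-60,"gripper":0.2},
    {"rx":0,"ry":0,"rz":0,"dx":0,"dy":0,"dz":-60,"gripper":0.2},
    {"rx":0,"ry":0,"rz":0,"dx":0,"dy":0,"dz":-30,"gripper":0.2},
    {"rx":0,"ry":0,"rz":0,"dx":0,"dy":0,"dz":0,"gripper":0.2}
  ]
}}

```text
clock: 31.85
tcp_pos: [0.4891, 0.3381, 0.2905]
orientation: [0.115, 3.135, 0.005]
contact_force: [-0.1, -0.3, -0.4]
grip_width: 0.0513
gripper_force: 0.0
```

```bash
python3 -c "
from h import *
show(); c=r.camera_info('wrist');cv2.imwrite('pics/w5.png',r.grab_frame('wrist')); np.save('w5.npy',c,allow_pickle=True); tgt(.3865,-.319,.3,0)"
```

```text
t 31.85 tcp [0.4891 0.3381 0.2905] head_y 85.8 zaxis [ 0.0043  0.0029 -1.    ] w 0.0513 F [-0.1 -0.3 -0.4] gf 0.0 q [ 0.06  0.51 -1.06  1.66  0.47  1.24  0.4 ]
target (0.3865, -0.319, 0.3, 0) turn [ 0.1  0.  85.8] shift mm [-656.1 -102.1  -11.6]
```

View pics/w5.png

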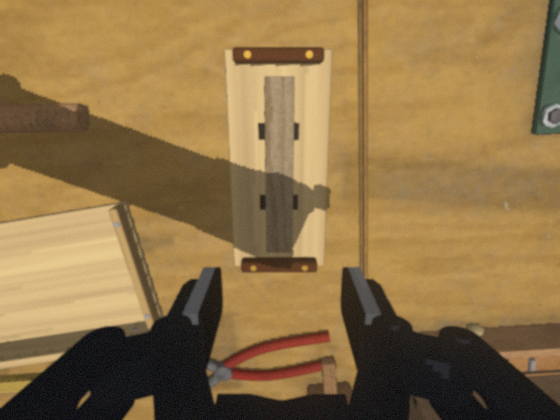

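The strip lies at (280,165), centred across and between the stops, bridging both rests. Back to the board for the offcut.

Request:
{"method": "step_arm", "body": {
  "moves": [
    {"rx":0,"ry":0,"rz":0,"dx":-3.7,"dy":-50.4,"dz":0,"gripper":0.3},
    {"rx":0,"ry":0,"rz":0,"dx":-3.7,"dy":-50.4,"dz":0,"gripper":0.3},
    {"rx":0,"ry":0,"rz":0,"dx":-3.7,"dy":-50.4,"dz":0,"gripper":0.3},
    {"rx":0,"ry":0,"rz":0,"dx":-3.7,"dy":-50.4,"dz":0,"gripper":0.3},
    {"rx":0,"ry":0,"rz":0,"dx":-3.7,"dy":-50.4,"dz":0,"gripper":0.3},
    {"rx":0,"ry":0,"rz":0,"dx":-3.7,"dy":-50.4,"dz":0,"gripper":0.3},
    {"rx":0,"ry":0,"rz":0,"dx":-3.7,"dy":-50.4,"dz":0,"gripper":0.3},
    {"rx":0,"ry":0,"rz":0,"dx":-3.7,"dy":-50.4,"dz":0,"gripper":0.3},
    {"rx":0,"ry":0,"rz":0,"dx":-3.7,"dy":-50.4,"dz":0,"gripper":0.3},
    {"rx":0,"ry":0,"rz":0,"dx":-3.7,"dy":-50.4,"dz":0,"gripper":0.3},
    {"rx":0,"ry":0,"rz":0,"dx":-3.7,"dy":-50.4,"dz":0,"gripper":0.3},
    {"rx":0,"ry":0,"rz":0,"dx":-3.7,"dy":-50.4,"dz":0,"gripper":0.3},
    {"rx":0,"ry":0,"rz":0,"dx":-3.7,"dy":-50.4,"dz":0,"gripper":0.3}
  ]
}}

```text
clock: 33.52
tcp_pos: [0.4873, -0.3215, 0.2857]
orientation: [-0.115, -3.137, -0.002]
contact_force: [0.6, -0.7, 1.5]
grip_width: 0.0554
gripper_force: 0.0
```

Request:
{"method": "step_arm", "body": {
  "moves": [
    {"rx":0,"ry":0,"rz":10.7,"dx":0,"dy":0,"dz":15,"gripper":0.3},
    {"rx":0,"ry":0,"rz":10.7,"dx":0,"dy":0,"dz":15,"gripper":0.3},
    {"rx":0,"ry":0,"rz":10.7,"dx":0,"dy":0,"dz":15,"gripper":0.3},
    {"rx":0,"ry":0,"rz":10.7,"dx":0,"dy":0,"dz":15,"gripper":0.3},
    {"rx":0,"ry":0,"rz":10.7,"dx":0,"dy":0,"dz":15,"gripper":0.3},
    {"rx":0,"ry":0,"rz":10.7,"dx":0,"dy":0,"dz":15,"gripper":0.3},
    {"rx":0,"ry":0,"rz":10.7,"dx":0,"dy":0,"dz":15,"gripper":0.3},
    {"rx":0,"ry":0,"rz":10.7,"dx":0,"dy":0,"dz":15,"gripper":0.3},
    {"rx":0,"ry":0,"rz":0,"dx":0,"dy":-51,"dz":0,"gripper":0.3},
    {"rx":0,"ry":0,"rz":0,"dx":0,"dy":-51,"dz":0,"gripper":0.3},
    {"rx":0,"ry":0,"rz":0,"dx":0,"dy":0,"dz":40,"gripper":0.3},
    {"rx":0,"ry":0,"rz":0,"dx":0,"dy":0,"dz":30,"gripper":0.3},
    {"rx":0,"ry":0,"rz":0,"dx":0,"dy":0,"dz":0,"gripper":0.3},
    {"rx":0,"ry":0,"rz":0,"dx":0,"dy":0,"dz":0,"gripper":0.3}
  ]
}}

```text
clock: 35.28
tcp_pos: [0.3866, -0.3201, 0.0977]
orientation: [-2.217, -2.225, -0.001]
contact_force: [0.4, 0.8, 0.4]
grip_width: 0.0555
gripper_force: 0.0
```

```bash
python3 -c "
from h import *
show(); tgt(.3865,-.319,.0425,0.1)"
```

```text
t 35.27 tcp [ 0.3866 -0.3201  0.0977] head_y 0.2 zaxis [-2.e-04  7.e-04 -1.e+00] w 0.0555 F [0.4 0.8 0.4] gf 0.0 q [ 1.04  0.48 -0.58  2.06  0.39  0.71  0.21]
target (0.3865, -0.319, 0.0425, 0.1) turn [-0.  -0.   0.1] shift mm [ 1.1 -0.1 55.2]
```

Request:
{"method": "step_arm", "body": {
  "moves": [
    {"rx":0,"ry":0,"rz":0,"dx":1,"dy":0,"dz":35,"gripper":0.3},
    {"rx":0,"ry":0,"rz":0,"dx":0,"dy":0,"dz":20,"gripper":0.3},
    {"rx":0,"ry":0,"rz":0,"dx":0,"dy":0,"dz":0,"gripper":0.3},
    {"rx":0,"ry":0,"rz":0,"dx":0,"dy":0,"dz":0,"gripper":-1},
    {"rx":0,"ry":0,"rz":0,"dx":0,"dy":0,"dz":0,"gripper":-1},
    {"rx":0,"ry":0,"rz":0,"dx":0,"dy":0,"dz":0,"gripper":-1},
    {"rx":0,"ry":0,"rz":0,"dx":0,"dy":0,"dz":0,"gripper":-1},
    {"rx":0,"ry":0,"rz":0,"dx":0,"dy":0,"dz":0,"gripper":-1}
  ]
}}

```text
clock: 36.28
tcp_pos: [0.3875, -0.3199, 0.044]
orientation: [2.216, 2.223, 0.001]
contact_force: [-0.7, -0.3, 7.2]
grip_width: 0.0339
gripper_force: 51.0
```

```bash
python3 -c "
from h import *
show(); tgt(.6325,.0505,.18,5.1)"
```

```text
t 36.27 tcp [ 0.3875 -0.3199  0.044 ] head_y 0.2 zaxis [ 0.0022 -0.0016 -1.    ] w 0.0339 F [-0.7 -0.3  7.2] gf 51.0 q [ 0.98  0.56 -0.51  2.09  0.48  0.6   0.13]
target (0.6325, 0.0505, 0.18, 5.1) turn [ 0.1  0.1 -4.9] shift mm [ 347.1  277.  -136. ]
```

Request:
{"method": "step_arm", "body": {
  "moves": [
    {"rx":0,"ry":0,"rz":0,"dx":0,"dy":0,"dz":-30,"gripper":-1},
    {"rx":0,"ry":0,"rz":0,"dx":0,"dy":0,"dz":-55,"gripper":-1},
    {"rx":0,"ry":0,"rz":-4.9,"dx":0,"dy":0,"dz":-51,"gripper":-1},
    {"rx":0,"ry":0,"rz":0,"dx":34.7,"dy":27.7,"dz":0,"gripper":-1},
    {"rx":0,"ry":0,"rz":0,"dx":34.7,"dy":27.7,"dz":0,"gripper":-1},
    {"rx":0,"ry":0,"rz":0,"dx":34.7,"dy":27.7,"dz":0,"gripper":-1},
    {"rx":0,"ry":0,"rz":0,"dx":34.7,"dy":27.7,"dz":0,"gripper":-1},
    {"rx":0,"ry":0,"rz":0,"dx":34.7,"dy":27.7,"dz":0,"gripper":-1},
    {"rx":0,"ry":0,"rz":0,"dx":34.7,"dy":27.7,"dz":0,"gripper":-1},
    {"rx":0,"ry":0,"rz":0,"dx":34.7,"dy":27.7,"dz":0,"gripper":-1},
    {"rx":0,"ry":0,"rz":0,"dx":34.7,"dy":27.7,"dz":0,"gripper":-1},
    {"rx":0,"ry":0,"rz":0,"dx":34.7,"dy":27.7,"dz":0,"gripper":-1},
    {"rx":0,"ry":0,"rz":0,"dx":34.7,"dy":27.7,"dz":0,"gripper":-1},
    {"rx":0,"ry":0,"rz":0,"dx":0,"dy":0,"dz":50,"gripper":-1},
    {"rx":0,"ry":0,"rz":0,"dx":0,"dy":0,"dz":45,"gripper":-1},
    {"rx":0,"ry":0,"rz":0,"dx":0,"dy":0,"dz":0,"gripper":-1},
    {"rx":0,"ry":0,"rz":0,"dx":0,"dy":0,"dz":0,"gripper":-1}
  ]
}}

```text
clock: 38.4
tcp_pos: [0.6325, 0.0512, 0.0856]
orientation: [2.12, 2.317, 0.003]
contact_force: [1.0, -0.0, 0.2]
grip_width: 0.034
gripper_force: 50.2
```

```bash
python3 -c "
from h import *
show(); tgt(.6325,.0505,.035,5.1)"
```

```text
t 38.4 tcp [0.6325 0.0512 0.0856] head_y 5.1 zaxis [ 2.2e-03  8.0e-04 -1.0e+00] w 0.034 F [ 1.  -0.   0.2] gf 50.2 q [ 0.28  0.69 -0.64  1.75  0.52  0.87 -0.51]
target (0.6325, 0.0505, 0.035, 5.1) turn [ 0.1 -0.  -0. ] shift mm [-0.7 -0.1 50.6]
```

Request:
{"method": "step_arm", "body": {
  "moves": [
    {"rx":0,"ry":0,"rz":0,"dx":-0.7,"dy":0,"dz":35,"gripper":-1},
    {"rx":0,"ry":0,"rz":0,"dx":0,"dy":0,"dz":15.5,"gripper":-1},
    {"rx":0,"ry":0,"rz":0,"dx":0,"dy":0,"dz":0,"gripper":-1},
    {"rx":0,"ry":0,"rz":0,"dx":0,"dy":0,"dz":0,"gripper":-1}
  ]
}}

```text
clock: 38.9
tcp_pos: [0.6324, 0.0505, 0.0344]
orientation: [2.12, 2.317, 0.003]
contact_force: [-0.0, -0.1, 0.6]
grip_width: 0.0339
gripper_force: 53.2
```

Request:
{"method": "step_arm", "body": {
  "moves": [
    {"rx":0,"ry":0,"rz":0,"dx":0,"dy":0,"dz":0,"gripper":0.15},
    {"rx":0,"ry":0,"rz":0,"dx":0,"dy":0,"dz":0,"gripper":0.15},
    {"rx":0,"ry":0,"rz":0,"dx":0,"dy":0,"dz":0,"gripper":0.15},
    {"rx":0,"ry":0,"rz":0,"dx":0,"dy":0,"dz":-45,"gripper":0.15},
    {"rx":0,"ry":0,"rz":0,"dx":0,"dy":0,"dz":-60,"gripper":0.15},
    {"rx":0,"ry":0,"rz":0,"dx":0,"dy":0,"dz":-50,"gripper":0.15}
  ]
}}

```text
clock: 39.65
tcp_pos: [0.6316, 0.0505, 0.1903]
orientation: [2.12, 2.318, 0.002]
contact_force: [0.7, -0.7, -0.1]
grip_width: 0.0491
gripper_force: 0.0
```

```bash
python3 -c "
from h import *
show(); tgt(.5733,-.3186,.19,0)"
```

```text
t 39.65 tcp [0.6316 0.0505 0.1903] head_y 5.1 zaxis [ 8.e-04  6.e-04 -1.e+00] w 0.0491 F [ 0.7 -0.7 -0.1] gf 0.0 q [ 0.33  0.57 -0.71  1.68  0.42  1.04 -0.43]
target (0.5733, -0.3186, 0.19, 0) turn [ 0.  -0.   5.1] shift mm [-3.691e+02 -5.830e+01  3.000e-01]
```

Request:
{"method": "step_arm", "body": {
  "moves": [
    {"rx":0,"ry":0,"rz":5.1,"dx":0,"dy":0,"dz":0,"gripper":0.8},
    {"rx":0,"ry":0,"rz":0,"dx":-41,"dy":-6.5,"dz":0,"gripper":0.8},
    {"rx":0,"ry":0,"rz":0,"dx":-41,"dy":-6.5,"dz":0,"gripper":0.8},
    {"rx":0,"ry":0,"rz":0,"dx":-41,"dy":-6.5,"dz":0,"gripper":0.8},
    {"rx":0,"ry":0,"rz":0,"dx":-41,"dy":-6.5,"dz":0,"gripper":0.8},
    {"rx":0,"ry":0,"rz":0,"dx":-41,"dy":-6.5,"dz":0,"gripper":0.8},
    {"rx":0,"ry":0,"rz":0,"dx":-41,"dy":-6.5,"dz":0,"gripper":0.8},
    {"rx":0,"ry":0,"rz":0,"dx":-41,"dy":-6.5,"dz":0,"gripper":0.8},
    {"rx":0,"ry":0,"rz":0,"dx":-41,"dy":-6.5,"dz":0,"gripper":0.8},
    {"rx":0,"ry":0,"rz":0,"dx":-41,"dy":-6.5,"dz":0,"gripper":0.8},
    {"rx":0,"ry":0,"rz":0,"dx":0,"dy":0,"dz":45,"gripper":0.8},
    {"rx":0,"ry":0,"rz":0,"dx":0,"dy":0,"dz":20,"gripper":0.8},
    {"rx":0,"ry":0,"rz":0,"dx":0,"dy":0,"dz":0,"gripper":0.8},
    {"rx":0,"ry":0,"rz":0,"dx":0,"dy":0,"dz":0,"gripper":0.8}
  ]
}}

```text
clock: 41.4
tcp_pos: [0.5742, -0.318, 0.1244]
orientation: [2.219, 2.222, 0.002]
contact_force: [0.4, -0.3, 0.5]
grip_width: 0.0767
gripper_force: 0.0
```

```bash
python3 -c "
from h import *
show(); tgt(.5733,-.3186,.0625,0)"
```

```text
t 41.4 tcp [ 0.5742 -0.318   0.1244] head_y 0.1 zaxis [ 1.8e-03 -1.0e-04 -1.0e+00] w 0.0767 F [ 0.4 -0.3  0.5] gf 0.0 q [ 0.83  0.66 -0.6   1.68  0.44  0.95  0.07]
target (0.5733, -0.3186, 0.0625, 0) turn [0.1 0.  0.1] shift mm [-0.6 -0.9 61.9]
```

Request:
{"method": "step_arm", "body": {
  "moves": [
    {"rx":0,"ry":0,"rz":0,"dx":-0.6,"dy":-0.9,"dz":40,"gripper":0.8},
    {"rx":0,"ry":0,"rz":0,"dx":0,"dy":0,"dz":22,"gripper":0.8},
    {"rx":0,"ry":0,"rz":0,"dx":0,"dy":0,"dz":0,"gripper":0.8},
    {"rx":0,"ry":0,"rz":0,"dx":0,"dy":0,"dz":0,"gripper":-1},
    {"rx":0,"ry":0,"rz":0,"dx":0,"dy":0,"dz":0,"gripper":-1},
    {"rx":0,"ry":0,"rz":0,"dx":0,"dy":0,"dz":0,"gripper":-1},
    {"rx":0,"ry":0,"rz":0,"dx":0,"dy":0,"dz":0,"gripper":-1},
    {"rx":0,"ry":0,"rz":0,"dx":0,"dy":0,"dz":0,"gripper":-1}
  ]
}}

```text
clock: 42.4
tcp_pos: [0.5734, -0.3195, 0.0627]
orientation: [2.22, 2.22, 0.002]
contact_force: [-0.3, 1.2, 6.7]
grip_width: 0.0589
gripper_force: 55.8
```

```bash
python3 -c "
from h import *
show(); tgt(.582,.0006,.20,5)"
```

```text
t 42.4 tcp [ 0.5734 -0.3195  0.0627] head_y 0.0 zaxis [ 2.6e-03 -8.0e-04 -1.0e+00] w 0.0589 F [-0.3  1.2  6.7] gf 55.8 q [ 0.81  0.73 -0.56  1.71  0.5   0.85  0.03]
target (0.582, 0.0006, 0.2, 5) turn [ 0.1  0.1 -5. ] shift mm [ 318.1   36.5 -137.3]
```

Request:
{"method": "step_arm", "body": {
  "moves": [
    {"rx":0,"ry":0,"rz":0,"dx":0,"dy":0,"dz":-30,"gripper":-1},
    {"rx":0,"ry":0,"rz":0,"dx":0,"dy":0,"dz":-55,"gripper":-1},
    {"rx":0,"ry":0,"rz":-5,"dx":0,"dy":0,"dz":-52,"gripper":-1},
    {"rx":0,"ry":0,"rz":0,"dx":39.7,"dy":4.6,"dz":0,"gripper":-1},
    {"rx":0,"ry":0,"rz":0,"dx":39.7,"dy":4.6,"dz":0,"gripper":-1},
    {"rx":0,"ry":0,"rz":0,"dx":39.7,"dy":4.6,"dz":0,"gripper":-1},
    {"rx":0,"ry":0,"rz":0,"dx":39.7,"dy":4.6,"dz":0,"gripper":-1},
    {"rx":0,"ry":0,"rz":0,"dx":39.7,"dy":4.6,"dz":0,"gripper":-1},
    {"rx":0,"ry":0,"rz":0,"dx":39.7,"dy":4.6,"dz":0,"gripper":-1},
    {"rx":0,"ry":0,"rz":0,"dx":39.7,"dy":4.6,"dz":0,"gripper":-1},
    {"rx":0,"ry":0,"rz":0,"dx":39.7,"dy":4.6,"dz":0,"gripper":-1},
    {"rx":0,"ry":0,"rz":0,"dx":0,"dy":0,"dz":55,"gripper":-1},
    {"rx":0,"ry":0,"rz":0,"dx":0,"dy":0,"dz":45,"gripper":-1},
    {"rx":0,"ry":0,"rz":0,"dx":0,"dy":0,"dz":0,"gripper":-1},
    {"rx":0,"ry":0,"rz":0,"dx":0,"dy":0,"dz":0,"gripper":-1}
  ]
}}

```text
clock: 44.28
tcp_pos: [0.5821, 0.0006, 0.0997]
orientation: [2.122, 2.315, 0.003]
contact_force: [0.3, 0.6, -0.1]
grip_width: 0.0587
gripper_force: 55.1
```

```bash
python3 -c "
from h import *
show(); tgt(.5815,0,.054,5)"
```

```text
t 44.27 tcp [0.5821 0.0006 0.0997] head_y 5.0 zaxis [ 1.9e-03  6.0e-04 -1.0e+00] w 0.0587 F [ 0.3  0.6 -0.1] gf 55.1 q [ 0.4   0.61 -0.67  1.87  0.5   0.83 -0.44]
target (0.5815, 0, 0.054, 5) turn [ 0.1 -0.  -0. ] shift mm [-0.5 -0.6 45.7]
```

Request:
{"method": "step_arm", "body": {
  "moves": [
    {"rx":0,"ry":0,"rz":0,"dx":-0.5,"dy":-2.8,"dz":15,"gripper":-1},
    {"rx":0,"ry":0,"rz":0,"dx":0,"dy":0,"dz":18,"gripper":-1},
    {"rx":0,"ry":0,"rz":0,"dx":0,"dy":0,"dz":12.5,"gripper":-1},
    {"rx":0,"ry":0,"rz":0,"dx":0,"dy":0,"dz":0,"gripper":-1},
    {"rx":0,"ry":0,"rz":0,"dx":0,"dy":0,"dz":0,"gripper":-1}
  ]
}}

```text
clock: 44.9
tcp_pos: [0.5782, -0.0004, 0.0521]
orientation: [-2.122, -2.316, -0.0]
contact_force: [-0.4, -0.4, -2.2]
grip_width: 0.0591
gripper_force: 57.9
```

Request:
{"method": "step_arm", "body": {
  "moves": [
    {"rx":0,"ry":0,"rz":0,"dx":0,"dy":0,"dz":0,"gripper":0.75},
    {"rx":0,"ry":0,"rz":0,"dx":0,"dy":0,"dz":0,"gripper":0.75},
    {"rx":0,"ry":0,"rz":0,"dx":0,"dy":0,"dz":0,"gripper":0.75},
    {"rx":0,"ry":0,"rz":0,"dx":0,"dy":0,"dz":-45,"gripper":0.75},
    {"rx":0,"ry":0,"rz":0,"dx":0,"dy":0,"dz":-60,"gripper":0.75},
    {"rx":0,"ry":0,"rz":0,"dx":0,"dy":0,"dz":-40,"gripper":0.75}
  ]
}}

```text
clock: 45.65
tcp_pos: [0.579, -0.0001, 0.2004]
orientation: [2.121, 2.315, 0.003]
contact_force: [0.2, 0.6, -0.2]
grip_width: 0.0746
gripper_force: 0.0
```

```bash
python3 -c "
from h import *
show(); tgt(.4796,-.3185,.19,0)"
```

```text
t 45.65 tcp [ 5.790e-01 -1.000e-04  2.004e-01] head_y 5.0 zaxis [ 2.6e-03  4.0e-04 -1.0e+00] w 0.0746 F [ 0.2  0.6 -0.2] gf 0.0 q [ 0.46  0.48 -0.75  1.81  0.38  1.   -0.35]
target (0.4796, -0.3185, 0.19, 0) turn [ 0.1 -0.   5. ] shift mm [-318.4  -99.4   10.4]
```

Request:
{"method": "step_arm", "body": {
  "moves": [
    {"rx":0,"ry":0,"rz":5,"dx":0,"dy":0,"dz":0,"gripper":0.7},
    {"rx":0,"ry":0,"rz":0,"dx":-39.8,"dy":-12.4,"dz":0,"gripper":0.7},
    {"rx":0,"ry":0,"rz":0,"dx":-39.8,"dy":-12.4,"dz":0,"gripper":0.7},
    {"rx":0,"ry":0,"rz":0,"dx":-39.8,"dy":-12.4,"dz":0,"gripper":0.7},
    {"rx":0,"ry":0,"rz":0,"dx":-39.8,"dy":-12.4,"dz":0,"gripper":0.7},
    {"rx":0,"ry":0,"rz":0,"dx":-39.8,"dy":-12.4,"dz":0,"gripper":0.7},
    {"rx":0,"ry":0,"rz":0,"dx":-39.8,"dy":-12.4,"dz":0,"gripper":0.7},
    {"rx":0,"ry":0,"rz":0,"dx":-39.8,"dy":-12.4,"dz":0,"gripper":0.7},
    {"rx":0,"ry":0,"rz":0,"dx":-39.8,"dy":-12.4,"dz":0,"gripper":0.7},
    {"rx":0,"ry":0,"rz":0,"dx":0,"dy":0,"dz":50,"gripper":0.7},
    {"rx":0,"ry":0,"rz":0,"dx":0,"dy":0,"dz":40,"gripper":0.7},
    {"rx":0,"ry":0,"rz":0,"dx":0,"dy":0,"dz":0,"gripper":0.7},
    {"rx":0,"ry":0,"rz":0,"dx":0,"dy":0,"dz":0,"gripper":0.7}
  ]
}}

```text
clock: 47.28
tcp_pos: [0.4802, -0.3189, 0.109]
orientation: [2.22, 2.221, 0.001]
contact_force: [0.0, 0.2, 0.4]
grip_width: 0.073
gripper_force: 0.0
```

```bash
python3 -c "
from h import *
show(); tgt(.4796,-.3185,.059,0)"
```

```text
t 47.27 tcp [ 0.4802 -0.3189  0.109 ] head_y 0.0 zaxis [ 1.7e-03 -5.0e-04 -1.0e+00] w 0.073 F [0.  0.2 0.4] gf 0.0 q [ 0.94  0.57 -0.61  1.88  0.43  0.82  0.11]
target (0.4796, -0.3185, 0.059, 0) turn [0.1 0.  0. ] shift mm [ 0.4 -0.6 50. ]
```

Request:
{"method": "step_arm", "body": {
  "moves": [
    {"rx":0,"ry":0,"rz":0,"dx":0.4,"dy":-0.6,"dz":30,"gripper":0.7},
    {"rx":0,"ry":0,"rz":0,"dx":0,"dy":0,"dz":20,"gripper":0.7},
    {"rx":0,"ry":0,"rz":0,"dx":0,"dy":0,"dz":0,"gripper":0.7},
    {"rx":0,"ry":0,"rz":0,"dx":0,"dy":0,"dz":0,"gripper":-1},
    {"rx":0,"ry":0,"rz":0,"dx":0,"dy":0,"dz":0,"gripper":-1},
    {"rx":0,"ry":0,"rz":0,"dx":0,"dy":0,"dz":0,"gripper":-1},
    {"rx":0,"ry":0,"rz":0,"dx":0,"dy":0,"dz":0,"gripper":-1},
    {"rx":0,"ry":0,"rz":0,"dx":0,"dy":0,"dz":0,"gripper":-1}
  ]
}}

```text
clock: 48.28
tcp_pos: [0.4796, -0.3189, 0.0589]
orientation: [2.22, 2.22, 0.001]
contact_force: [-0.5, 1.1, 6.3]
grip_width: 0.049
gripper_force: 53.0
```

```bash
python3 -c "
from h import *
show(); tgt(.5725,.0925,.20,5)"
```

```text
t 48.27 tcp [ 0.4796 -0.3189  0.0589] head_y -0.0 zaxis [ 0.0021 -0.0011 -1.    ] w 0.049 F [-0.5  1.1  6.3] gf 53.0 q [ 0.91  0.63 -0.56  1.91  0.49  0.74  0.06]
target (0.5725, 0.0925, 0.2, 5) turn [ 0.1  0.1 -5. ] shift mm [ 401.7  128.4 -141.1]
```

Request:
{"method": "step_arm", "body": {
  "moves": [
    {"rx":0,"ry":0,"rz":0,"dx":0,"dy":0,"dz":-30,"gripper":-1},
    {"rx":0,"ry":0,"rz":0,"dx":0,"dy":0,"dz":-57,"gripper":-1},
    {"rx":0,"ry":0,"rz":-5,"dx":0,"dy":0,"dz":-54,"gripper":-1},
    {"rx":0,"ry":0,"rz":0,"dx":40.2,"dy":12.8,"dz":0,"gripper":-1},
    {"rx":0,"ry":0,"rz":0,"dx":40.2,"dy":12.8,"dz":0,"gripper":-1},
    {"rx":0,"ry":0,"rz":0,"dx":40.2,"dy":12.8,"dz":0,"gripper":-1},
    {"rx":0,"ry":0,"rz":0,"dx":40.2,"dy":12.8,"dz":0,"gripper":-1},
    {"rx":0,"ry":0,"rz":0,"dx":40.2,"dy":12.8,"dz":0,"gripper":-1},
    {"rx":0,"ry":0,"rz":0,"dx":40.2,"dy":12.8,"dz":0,"gripper":-1},
    {"rx":0,"ry":0,"rz":0,"dx":40.2,"dy":12.8,"dz":0,"gripper":-1},
    {"rx":0,"ry":0,"rz":0,"dx":40.2,"dy":12.8,"dz":0,"gripper":-1},
    {"rx":0,"ry":0,"rz":0,"dx":40.2,"dy":12.8,"dz":0,"gripper":-1},
    {"rx":0,"ry":0,"rz":0,"dx":40.2,"dy":12.8,"dz":0,"gripper":-1},
    {"rx":0,"ry":0,"rz":0,"dx":0,"dy":0,"dz":0,"gripper":-1},
    {"rx":0,"ry":0,"rz":0,"dx":0,"dy":0,"dz":50,"gripper":-1},
    {"rx":0,"ry":0,"rz":0,"dx":0,"dy":0,"dz":40,"gripper":-1},
    {"rx":0,"ry":0,"rz":0,"dx":0,"dy":0,"dz":0,"gripper":-1},
    {"rx":0,"ry":0,"rz":0,"dx":0,"dy":0,"dz":0,"gripper":-1}
  ]
}}

```text
clock: 50.52
tcp_pos: [0.5718, 0.093, 0.1101]
orientation: [2.122, 2.315, 0.002]
contact_force: [0.8, 0.9, -0.1]
grip_width: 0.049
gripper_force: 52.2
```

```bash
python3 -c "
from h import *
show(); tgt(.573,.0925,.0505,5)"
```

```text
t 50.52 tcp [0.5718 0.093  0.1101] head_y 5.0 zaxis [ 1.6e-03  5.0e-04 -1.0e+00] w 0.049 F [ 0.8  0.9 -0.1] gf 52.2 q [ 0.26  0.6  -0.7   1.87  0.5   0.86 -0.61]
target (0.573, 0.0925, 0.0505, 5) turn [ 0.1 -0.  -0. ] shift mm [-0.6  1.1 59.6]
```

Request:
{"method": "step_arm", "body": {
  "moves": [
    {"rx":0,"ry":0,"rz":0,"dx":-0.4,"dy":1,"dz":25,"gripper":-1},
    {"rx":0,"ry":0,"rz":0,"dx":0,"dy":0,"dz":22,"gripper":-1},
    {"rx":0,"ry":0,"rz":0,"dx":0,"dy":0,"dz":12,"gripper":-1},
    {"rx":0,"ry":0,"rz":0,"dx":0,"dy":0,"dz":0,"gripper":-1},
    {"rx":0,"ry":0,"rz":0,"dx":0,"dy":0,"dz":0,"gripper":-1}
  ]
}}

```text
clock: 51.15
tcp_pos: [0.5723, 0.093, 0.0499]
orientation: [2.122, 2.316, 0.001]
contact_force: [0.2, 0.4, -1.3]
grip_width: 0.0489
gripper_force: 53.7
```

Request:
{"method": "step_arm", "body": {
  "moves": [
    {"rx":0,"ry":0,"rz":0,"dx":0,"dy":0,"dz":0,"gripper":0.7},
    {"rx":0,"ry":0,"rz":0,"dx":0,"dy":0,"dz":0,"gripper":0.7},
    {"rx":0,"ry":0,"rz":0,"dx":0,"dy":0,"dz":0,"gripper":0.7},
    {"rx":0,"ry":0,"rz":0,"dx":0,"dy":0,"dz":-45,"gripper":0.7},
    {"rx":0,"ry":0,"rz":0,"dx":0,"dy":0,"dz":-60,"gripper":0.7},
    {"rx":0,"ry":0,"rz":0,"dx":0,"dy":0,"dz":-60,"gripper":0.7},
    {"rx":0,"ry":0,"rz":0,"dx":0,"dy":0,"dz":-60,"gripper":0.7},
    {"rx":0,"ry":0,"rz":0,"dx":-25,"dy":15,"dz":-25,"gripper":0.7},
    {"rx":0,"ry":0,"rz":0,"dx":-25,"dy":15,"dz":0,"gripper":0.7},
    {"rx":0,"ry":0,"rz":0,"dx":0,"dy":0,"dz":0,"gripper":0.7},
    {"rx":0,"ry":0,"rz":0,"dx":0,"dy":0,"dz":0,"gripper":0.7}
  ]
}}

```text
clock: 52.52
tcp_pos: [0.6057, 0.0463, 0.2993]
orientation: [-2.121, -2.316, 0.0]
contact_force: [1.1, 0.9, 0.1]
grip_width: 0.0722
gripper_force: 0.0
```

```bash
python3 -c "
from h import *
show(); c=r.camera_info('wrist');cv2.imwrite('pics/w6.png',r.grab_frame('wrist')); np.save('w6.npy',c,allow_pickle=True)"
```

```text
t 52.52 tcp [0.6057 0.0463 0.2993] head_y 5.0 zaxis [-9.e-04  7.e-04 -1.e+00] w 0.0722 F [1.1 0.9 0.1] gf 0.0 q [ 0.41  0.44 -0.8   1.63  0.33  1.22 -0.37]
```

View pics/w6.png

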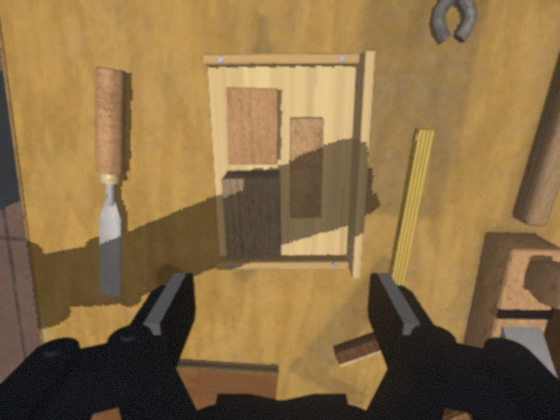

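Wrist view: the small block is at (228..278, 87..165), the large one at (223..281, 172..258) and the offcut in the slot at (290..323, 117..217). I'll check these against the slot and the starting places.

Run:
```python
from h import *
c=np.load('w6.npy',allow_pickle=True).item()
def rep(n,px,z):
    p=cast(c,px,z); ang=lambda e:np.degrees(np.arctan2(e[1],e[0]))
    print(n,"c",p.mean(0).round(4),"sides",[round(float(np.linalg.norm(p[i]-p[(i+1)%4]))*1e3) for i in range(4)],"dirs",[round(float(ang(p[(i+1)%4]-p[i])),1) for i in range(4)])
rep("small",[(228,87),(278,88),(277,165),(228,164)],.05)
rep("large",[(223,173),(281,171),(281,257),(228,259)],.055)
rep("offcut",[(291,118),(323,117),(321,217),(290,217)],.03)
rep("wall",[(365,53),(375,52),(359,277),(351,277)],.055)
```

```text
small c [0.5724 0.0927] sides [48, 75, 50, 75] dirs [3.9, -85.9, -176.2, 92.4]
large c [0.5792 0.0006] sides [59, 96, 58, 96] dirs [7.0, -85.0, -172.6, 95.5]
offcut c [0.6318 0.0512] sides [33, 110, 35, 109] dirs [6.7, -84.2, -175.0, 94.9]
wall c [0.6869 0.0547] sides [9, 232, 9, 231] dirs [10.3, -84.9, -175.0, 95.2]
```

All within about 3 mm of target. Handing in.

```bash
python3 -c "
from bench import r
print(r.hand_in())"
```

```text
the job is handed in; nothing more can be done
None
```

I handed the job in at 52.5 s: the strip is in the cradle, the offcut is in the back slot and both blocks are back in place, each within about 3 mm of target by my last measurements; the hand-in gave no verdict.

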